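Set up the vacuum fixture

ROBOT

A 6-joint arm with a two-finger parallel gripper is mounted at the origin on the work surface; the furniture and walls round the work are solid. World frame = base frame: x ahead of the robot, y to its left, z up, the work surface at z = 0. Lengths are in m, angles in degrees, forces in N, time in s.
With the tool pointing down it reaches from about 0.275 to 0.825 m from the base axis. Payload 5.2 kg.
Tool frame: the origin (TCP) lies on the centre line of the jaws, within the pads' length; the fingertips stand 8 mm ahead of it and the grasp point (between the pads) lies 11 mm behind it; z points along the fingers, y is the line along which they close (so a half turn about z gives the same grasp; the last joint's range is limited). The gripper opens to 93 mm and grips with 3 to 60 N. Pads are 15 mm wide; open, the fingers measure 128 mm over their backs; the gripper's body (75 mm by 188 mm) begins 65 mm behind the grasp point.
Start: joints at [56.849, 14.817, 87.949, -0, 77.235, -11.62], TCP at [0.202, 0.512, 0.227] pointing down, gripper open.
Joint ranges: [-179.93, 179.93], [-52.35, 119.4], [10.71, 147.94], [-69.91, 249.91], [12.55, 155.21], [-178.61, 178.61]. Speed limits (degrees/s): [147.25, 147.25, 180, 180, 180, 180].

INTERFACE

Orientations are given as [roll, pitch, yaw] about the fixed x, y, z axes, in that order (R = Rz(yaw) Ry(pitch) Rx(roll)).
In Python, from plant import get_state, get_image, sign_off gives the robot as it stands. The module is installed in compiled form; this text tells all that it offers.
- The arm moves only by the tool jog_arm, never from a script. Its argument "rows" is a list of rows, each a list of 3 entries, a list of its own where there are three numbers: the turn, a rotation vector about the tool's x, y, z in degrees, then the shift along the tool's x, y, z in cm, then the opening, from 0 (shut) to 1 (fully open). A call has 1 to 10 rows; each row shifts and turns the commanded pose from where the row before left it, along the tool's axes as they then stand; what a row does not reach is not made up. A row lasts 1/12 s, in which the tool goes at most 41.7 mm and 7.16 degrees, less where a joint would pass 70% of its speed; a pose out of reach is approached as far as the arm can. A call is refused whole if a number of a shift passes 4.17 or a number of a turn 7.16, either way. A call with a gripper value outside its range is refused whole. The fingers move at their own pace and stop on an object; "force" is the grip in N (left out, the last holds). Time passes only in rows, so rows that do not move let the fingers close. It gives the time, the measured TCP pose, the force, the opening and the grip force at its end, in the units of the state.
- get_state(): the state, without advancing time (a new reading comes with each control period).
- get_image(name): name is "scene" or "top" or "wrist"; returns a dict with "frame" (420x560x3 uint8, blue, green, red), "z_map" (420x560 float32, m along the optical axis (not along the pixel's ray), 0 where there is no reading), "K" (3x3 intrinsics, pixels), "distortion" ([k1, k2, p1, p2, k3] as OpenCV has them; the pictures are not rectified), "camera_from_world" (4x4, takes a point from world to camera coordinates). Camera axes: x right, y down, z forward; pixel columns grow to the right and rows downward; lengths in m; the calibration is good to about 2 mm. A picture is of the moment at which its call begins.
- sign_off(): hands the job in; it is judged then, once.
The state is a dict: "time_s": time; "joints": joint angles; "dq": joint speeds; "tau": joint torques, N m; "eef_pos": TCP position; "orientation": TCP orientation; "force": force on the tool from outside, world axes, zero at the start; "wrist_torque": the same for the moment, N m; "gripper_width": opening from 0.0 (shut) to 1.0 (fully open); "finger_force": force on a finger pad.
Only numpy, scipy, OpenCV 4.12 (cv2) and the standard library are available. Lean on these libraries where they do the work, as an engineer would, in place of code of your own. Each camera call takes 0.05 s, during which the arm holds its last target. There are 200 camera calls.

TASK

Set up the vacuum fixture for the next batch: first lay every wooden blank squarely over a station's gasket, filling the stations from the left with no gap. Then, working the rockers of the switch box only with the tip of the screwdriver from the rack, set the first three (the station valves) so that exactly the loaded stations are on, and after that switch on the fourth (the pump), leaving the fifth off. Put the screwdriver back in its hole, lay the hold-down bar over the blanks into the notches of both end posts, and leave the small jar alone.

Things in the scene. Friction and masses are not known exactly. Their poses are not given: they have to be found in the camera images.
- fixture: Vacuum fixture, fixed to the bench: plywood plate 116 x 304 x 18 mm with three stations in a row along its y axis and a wooden post at each end. Origin: centre of its underside; z up, y along the row (+ = left, as the robot sees it), x away from the robot (yaw within 0.12). Blanks lie on the plate's top, 18 mm above the bench, long side along the fixture's x
- saddle_mid (a point): Midway between the two end posts, 56 mm above the bench, where the middle of the bar's underside belongs; axes as the fixture's. The posts stand 139 mm either way along y, 20 mm thick; each has a notch open at the top: floor at this height, 36 mm wide along x, centred on x = 0, between cheeks 20 mm high and 13 mm thick
- station_1 (a point): Left station (no. 1 from the left, 76 mm apart): centre of its black rubber gasket frame, 62 mm along the fixture's x by 24 mm along its y, flush with the plate's top (18 mm above the bench). A blank belongs centred over it, long side along the fixture's x, between two side rails 54 mm apart and 5 mm high
- station_2 (a point): Middle station (no. 2 from the left, 76 mm apart): centre of its black rubber gasket frame, 62 mm along the fixture's x by 24 mm along its y, flush with the plate's top (18 mm above the bench). A blank belongs centred over it, long side along the fixture's x, between two side rails 54 mm apart and 5 mm high
- station_3 (a point): Right station (no. 3 from the left, 76 mm apart): centre of its black rubber gasket frame, 62 mm along the fixture's x by 24 mm along its y, flush with the plate's top (18 mm above the bench). A blank belongs centred over it, long side along the fixture's x, between two side rails 54 mm apart and 5 mm high
- blank_1: Wooden blank, 45 x 90 x 32 mm, long side along its y axis, origin in the centre of its underside, z up. All blanks are alike; two or three are there. Starts flat on the bench beyond the fixture, long side roughly along the world's x; grip it across its 45 mm. A fixed carton, 120 mm high, stands in front of them (world x 0.48 to 0.57, y -0.16 to -0.06)
- blank_2: Wooden blank, 45 x 90 x 32 mm, long side along its y axis, origin in the centre of its underside, z up. All blanks are alike; two or three are there. Starts flat on the bench beyond the fixture, long side roughly along the world's x; grip it across its 45 mm. A fixed carton, 120 mm high, stands in front of them (world x 0.48 to 0.57, y -0.16 to -0.06)
- blank_3: Wooden blank, 45 x 90 x 32 mm, long side along its y axis, origin in the centre of its underside, z up. All blanks are alike; two or three are there. Starts flat on the bench beyond the fixture, long side roughly along the world's x; grip it across its 45 mm. A fixed carton, 120 mm high, stands in front of them (world x 0.48 to 0.57, y -0.16 to -0.06)
- switch_box: Grey switch box, fixed, 70 x 136 x 36 mm; origin in the centre of its underside, z up, y along the row of five rockers (+ = left), x away from the robot (yaw within 0.2). Rocker pivots at x = 0, y = +44, +22, 0, -22, -44 mm, 39 mm above the bench. Guard walls 3 mm thick up to 48 mm above the bench part them: slots 19 mm wide (y), 40 mm long (x). The gripper must not touch the box
- rocker_1 (a joint): Rocker 1 from the left, valve of station 1; starts off. 30 x 17 mm. Tilt in rad about the box's y: +0.25 on (far end, with white pip, down), -0.25 off (near end down). Snaps over centre: press the raised end, 10 mm from the pivot, down from about 47 to 41 mm above the bench, 2 to 4 N
- rocker_2 (a joint): Rocker 2 from the left, valve of station 2; starts on or off. 30 x 17 mm. Tilt in rad about the box's y: +0.25 on (far end, with white pip, down), -0.25 off (near end down). Snaps over centre: press the raised end, 10 mm from the pivot, down from about 47 to 41 mm above the bench, 2 to 4 N
- rocker_3 (a joint): Rocker 3 from the left, valve of station 3; starts on or off. 30 x 17 mm. Tilt in rad about the box's y: +0.25 on (far end, with white pip, down), -0.25 off (near end down). Snaps over centre: press the raised end, 10 mm from the pivot, down from about 47 to 41 mm above the bench, 2 to 4 N
- rocker_4 (a joint): Rocker 4 from the left, the vacuum pump; starts off. 30 x 17 mm. Tilt in rad about the box's y: +0.25 on (far end, with white pip, down), -0.25 off (near end down). Snaps over centre: press the raised end, 10 mm from the pivot, down from about 47 to 41 mm above the bench, 2 to 4 N
- rocker_5 (a joint): Rocker 5 from the left, spare, stays off; starts off. 30 x 17 mm. Tilt in rad about the box's y: +0.25 on (far end, with white pip, down), -0.25 off (near end down). Snaps over centre: press the raised end, 10 mm from the pivot, down from about 47 to 41 mm above the bench, 2 to 4 N
- driver: Slotted screwdriver, 158 mm long, round handle 80 mm long and 22 mm thick, shaft 5 mm thick, flat tip 6 mm wide. Its y axis runs along it from tip to handle end; it stands upright (y up) in the rack. The body's origin lies midway along it but 10 mm off its axis line: use the two points
- driver_tip (a point): Blade tip, on the axis. The handle begins 78 mm and ends 158 mm from it
- driver_grip (a point): Point on the axis in the handle's middle, 119 mm from the tip: grip near here from above, in any direction across the handle
- rack: Plywood tool rack, fixed, 62 x 80 x 95 mm: a block 70 mm thick on two legs; origin in the centre of its underside, y along it. The screwdriver hangs in the middle hole by the shoulder of its handle; a second, smaller hole is empty
- rack_hole (a point): Centre of the mouth of the screwdriver's hole (13 mm wide, 70 mm deep, through the block), on the block's top, 95 mm above the bench. With the screwdriver hanging there its tip is 78 mm below this point
- bar: Hold-down bar, slotted aluminium extrusion with black end caps, 30 x 300 x 30 mm, length along its y axis, origin in the centre of its underside, z up. Starts flat on the bench left of the fixture. In place it lies in both notches, underside 56 mm above the bench (6 mm over the blanks), middle over the fixture's middle
- small_jar: Bystander: small jar with black lid, 45 mm wide, 105 mm high, origin in the centre of its underside

How it is judged:
By the outcome, as a careful person would: the job done as asked, in the order asked, and still so for the second after the job is handed in, with the robot touching nothing.
Of blank_1, blank_2, blank_3 only 2 to 3 are there at a start; the rules pass over those that are not, and their reading is None.
At some moment in a run one of blank_1, blank_2, blank_3 may be knocked a few centimetres aside while the robot is not near it.
It also fails if it takes over 210 s, if anything falls off the work surface, if the arm or the gripper's body presses on something with over 40 N, if the wrist force passes 120 N, or if a joint passes its speed limit or range.

## Working session

There is one attempt and no reset: what is moved stays moved. The work goes in short steps, Python scripts to look and compute and a tool call to move; the robot and the scene stay as the last step left them, time stands still between calls to the robot, and variables do not carry over. Pictures are saved under pics/ and viewed, at most 14 in all, crops included, and the job is handed in when it is done.

Besides the shell and the picture viewer there is one more tool, called as name([rows], argument=value, ...), one row to a line, values as JSON. jog_arm: Moves the arm, as the interface text tells. Its arguments: {"type":"object","properties":{"rows":{"type":"array","items":{"type":"array"}},"force":{"type":"number"}},"required":["rows"]}

```bash
mkdir -p pics
cat > h.py <<'E'
import numpy as np, cv2
from plant import get_state, get_image, sign_off
from scipy.spatial.transform import Rotation as R
def pts(im):
    z=im["z_map"];h,w=z.shape
    u,v=np.meshgrid(np.arange(w),np.arange(h))
    n=cv2.undistortPoints(np.stack([u,v],-1).reshape(-1,1,2).astype(float),im["K"],im["distortion"]).reshape(h,w,2)
    P=np.dstack([n*z[...,None],z]); T=np.linalg.inv(im["camera_from_world"])
    W=P@T[:3,:3].T+T[:3,3]; W[z==0]=np.nan
    return W
def ray(im,px,zp):
    n=cv2.undistortPoints(np.array(px,float).reshape(-1,1,2),im["K"],im["distortion"]).reshape(-1,2)
    T=np.linalg.inv(im["camera_from_world"]); d=np.c_[n,np.ones(len(n))]@T[:3,:3].T; o=T[:3,3]
    return o+d*((zp-o[2])/d[:,2])[:,None]
E
python3 - <<'E'
from h import *
for n in("scene","top","wrist"):
    im=get_image(n);cv2.imwrite(f"pics/{n}0.png",im["frame"]);np.savez(f"{n}0.npz",**im)
    print(n,np.linalg.inv(im["camera_from_world"]).round(3).tolist(),im["K"][0,0])
print(get_state())
E
```

```text
scene [[0.72, -0.422, 0.551, -0.172], [-0.694, -0.411, 0.591, -0.735], [-0.023, -0.808, -0.589, 0.838], [0.0, 0.0, 0.0, 1.0]] 432.08328831891686
top [[-0.316, -0.917, 0.244, 0.212], [-0.949, 0.307, -0.073, 0.065], [-0.008, -0.255, -0.967, 1.294], [0.0, 0.0, 0.0, 1.0]] 409.930482080512
wrist [[0.366, 0.891, 0.269, 0.126], [0.931, -0.35, -0.108, 0.541], [-0.002, 0.29, -0.957, 0.384], [0.0, 0.0, 0.0, 1.0]] 349.98562589125186
{'time_s': 0.15, 'joints': array([ 5.68478532e+01,  1.48498059e+01,  8.79932030e+01,  3.90996486e-04,
        7.72335415e+01, -1.16211516e+01]), 'dq': array([-0.02576381, -0.12989739, -0.24372662,  0.02502194,  0.01092426,
       -0.00427409]), 'tau': array([-7.64714372e-06, -4.37645066e+01, -2.84232277e+01,  7.17983209e-02,
        3.81173997e-02, -1.39140179e-04]), 'eef_pos': array([0.20163477, 0.51130671, 0.22603168]), 'orientation': array([-1.79925096e+02, -1.57936749e-02,  1.58468908e+02]), 'force': array([-0.59051032, -0.42202429, -0.20940509]), 'wrist_torque': array([ 0.01424276, -0.05241918, -0.01354227]), 'finger_force': 0.0, 'gripper_width': 1.0037431817865197}
```

View pics/top0.png

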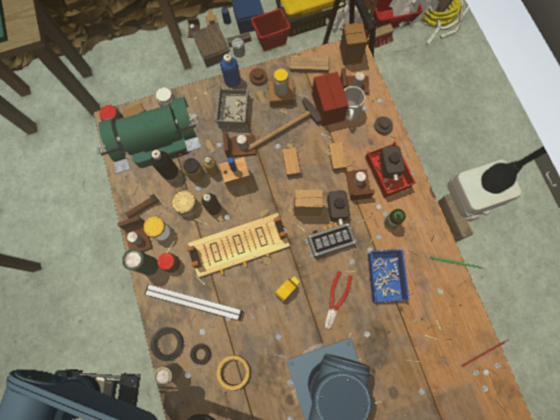

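View pics/scene0.png

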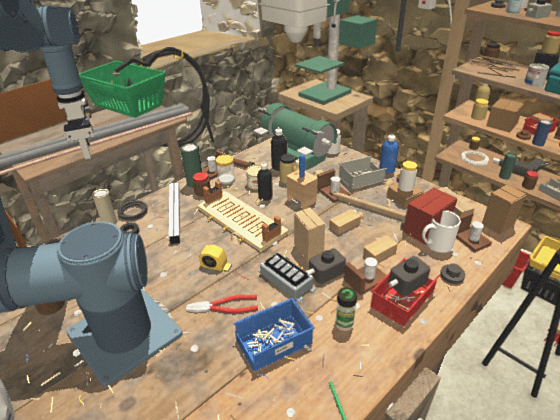

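Top view: fixture at about (240,245), bar (195,302), switch box (332,241), carton (309,198), blanks (291,160) and (338,155), rack with blue driver (235,170). In the scene view the blanks are at (345,220) and (380,247), and the rack is at (300,185). I'll zoom in.

Run:
```python
from h import *
f=cv2.imread("pics/top0.png")
cv2.imwrite("pics/topA.png",cv2.resize(f[135:335,140:400],None,fx=3,fy=3,interpolation=cv2.INTER_CUBIC))
f=cv2.imread("pics/scene0.png")
cv2.imwrite("pics/scA.png",cv2.resize(f[120:310,150:410],None,fx=3,fy=3,interpolation=cv2.INTER_CUBIC))
```

```text
(no output)
```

View pics/topA.png

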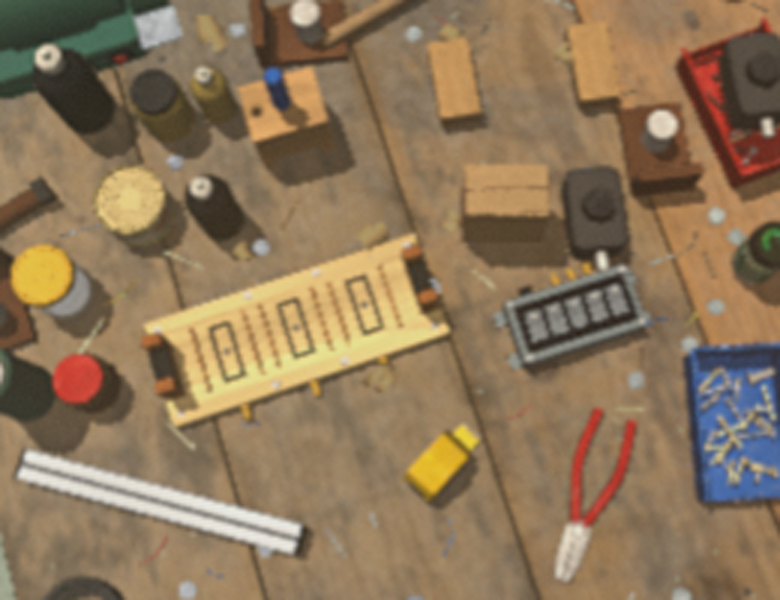

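View pics/scA.png

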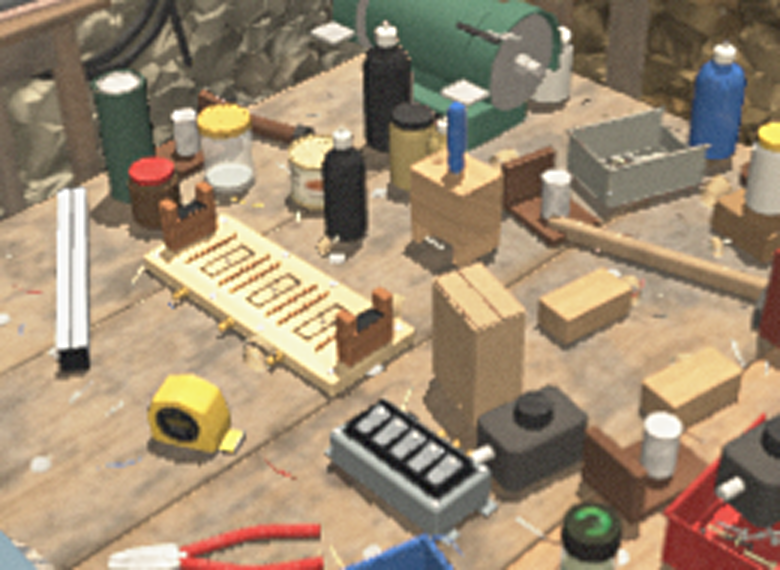

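Top crop shows two blanks at (455,80) and (595,62), the driver in the rack at (275,90), the fixture posts at (158,365) and (420,275), and the bar running from (30,465) to (300,535). Box rockers run from (537,325) to (625,297). Now I'll measure with depth.

```bash
cat > m.py <<'E'
from h import *
def comp(M,seed):
    n,l=cv2.connectedComponents(M.astype(np.uint8)); v=l[int(seed[1])-4:int(seed[1])+5,int(seed[0])-4:int(seed[0])+5]; v=v[v>0]
    return l==np.bincount(v).argmax() if len(v) else None
def rect(W,m):
    P=W[m][:,:2]; P=P[~np.isnan(P[:,0])]
    r=cv2.minAreaRect((P*1000).astype(np.float32)); return r
E
python3 - <<'E'
from m import *
I={n:dict(np.load(n+"0.npz")) for n in("top","scene")}
for n in I: I[n]["W"]=pts(I[n])
def tp(x,y): return (140+x/3,135+y/3)
def sp(x,y): return (150+x/3,120+y/3)
seeds={"blank a":(tp(455,80),sp(580,300),.032),"blank b":(tp(595,62),sp(690,375),.032),"bar":(tp(160,490),sp(70,260),.03),"rack":(tp(300,100),sp(460,185),.095),"plate":(tp(260,400),sp(240,330),.018),"wood far":((310,63),None,.03)}
for k,(a,b,z) in seeds.items():
    for n,s in(("top",a),("scene",b)):
        if s is None: continue
        W=I[n]["W"]; u,v=int(s[0]),int(s[1]); print(k,n,"pt",W[v-1:v+2,u-1:u+2].reshape(-1,3).mean(0).round(4),end=" ")
        m=comp(abs(W[...,2]-z)<.007,s)
        if m is not None: print(m.sum(),rect(W,m),np.nanmedian(W[m][:,2]).round(4))
# high points of driver
for n,s in(("top",tp(275,75)),("scene",sp(456,140))):
    u,v=int(s[0]),int(s[1]); W=I[n]["W"][v-25:v+25,u-15:u+15]; f=I[n]["frame"][v-25:v+25,u-15:u+15].astype(int)
    m=(f[...,0]>f[...,2]+40); P=W[m]; print("driver",n,m.sum(),np.nanmin(P,0).round(3),np.nanmax(P,0).round(3),np.nanmedian(P,0).round(4))
E
```

```text
blank a top pt [ 0.689  -0.1105  0.0321] 365 ((699.5135498046875, -113.2955322265625), (44.60919189453125, 111.86091613769531), 81.42732238769531) 0.0326
blank a scene pt [ 0.6741 -0.1171  0.033 ] 320 ((694.4066772460938, -114.412109375), (48.80555725097656, 102.77979278564453), 81.36184692382812) 0.0321
blank b top pt [ 0.6595 -0.2644  0.0326] 339 ((661.747314453125, -262.8575134277344), (44.202064514160156, 92.09449768066406), 81.18314361572266) 0.0323
blank b scene pt [ 0.6583 -0.2634  0.032 ] 382 ((659.5695190429688, -260.0807189941406), (57.09877395629883, 90.65386199951172), 79.86205291748047) 0.0316
bar top pt [0.3637 0.3139 0.0289] 1003 ((353.6278381347656, 319.60333251953125), (302.9666748046875, 30.18800926208496), 57.0211067199707) 0.0298
bar scene pt [0.3523 0.32   0.0315] 554 ((350.2124328613281, 316.3172912597656), (305.20086669921875, 30.670204162597656), 56.961421966552734) 0.0303
rack top pt [0.6933 0.0565 0.0964] 421 ((695.690185546875, 75.22267150878906), (79.72721099853516, 64.88573455810547), 88.69035339355469) 0.0958
rack scene pt [0.6786 0.0543 0.0945] 275 ((694.4691162109375, 73.88837432861328), (68.1971664428711, 85.4051513671875), 0.26296862959861755) 0.0951
plate top pt [0.423  0.1948 0.0074] 3147 ((475.5635986328125, 134.63856506347656), (136.27272033691406, 306.65093994140625), 2.7862846851348877) 0.0184
plate scene pt [0.4226 0.1181 0.0063] 2004 ((466.8375244140625, 133.0657196044922), (150.5904083251953, 308.6817932128906), 2.505885124206543) 0.0186
wood far top pt [ 1.0259 -0.2961  0.0219] 14 ((1019.5458984375, -286.2935485839844), (24.9818058013916, 16.02227020263672), 54.43595504760742) 0.0238
driver top 25 [0.687 0.068 0.169] [0.701 0.084 0.18 ] [0.694  0.0767 0.1765]
driver scene 110 [0.679 0.062 0.052] [0.854 0.235 0.177] [0.6876 0.0691 0.1448]
```

jog_arm([
  [[0,0,-7.16],[0,0,-3.5],1],
  [[0,0,-7.16],[0,0,-3.5],1],
  [[0,0,-7.16],[0,0,-3.5],1],
  [[0,0,0],[-1.67,-3.6,0],1],
  [[0,0,0],[-1.67,-3.6,0],1],
  [[0,0,0],[-1.67,-3.6,0],1],
  [[0,0,0],[-1.67,-3.6,0],1],
  [[0,0,0],[-1.67,-3.6,0],1],
  [[0,0,0],[-1.67,-3.6,0],1],
  [[0,0,0],[-1.67,-3.6,0],1],
])

```text
time_s: 0.98
eef_pos: [0.3185, 0.2578, 0.3316]
orientation: [180.0, 0.0, 180.0]
force: [0.4, 1.1, -0.6]
gripper_width: 0.993
finger_force: 0.0
```

jog_arm([
  [[0,0,0],[-1.67,-3.6,0],1],
  [[0,0,0],[-1.67,-3.6,0],1],
  [[0,0,0],[-1.67,-3.6,0],1],
  [[0,0,0],[-1.67,-3.6,0],1],
  [[0,0,0],[-1.67,-3.6,0],1],
  [[0,0,0],[-1.67,-3.6,0],1],
  [[0,0,0],[-1.67,-3.6,0],1],
  [[0,0,0],[-1.67,-3.6,0],1],
  [[0,0,0],[0,0,0],1],
  [[0,0,0],[0,0,0],1],
])

```text
time_s: 1.82
eef_pos: [0.4521, -0.0303, 0.3308]
orientation: [180.0, -0.1, 179.7]
force: [-0.8, 0.4, 0.1]
gripper_width: 1.0
finger_force: 0.0
```

Run:
```python
from h import *
im=get_image("wrist");cv2.imwrite(f"pics/w1.png",cv2.resize(im["frame"],(800,600)));np.savez(f"wrist1.npz",**im)
s=get_state();print(s["eef_pos"],s["orientation"],s["time_s"])
```

```text
[ 0.45158324 -0.02893525  0.33103683] [ 1.79940428e+02 -9.59020978e-02  1.79826759e+02] 1.8667
```

View pics/w1.png

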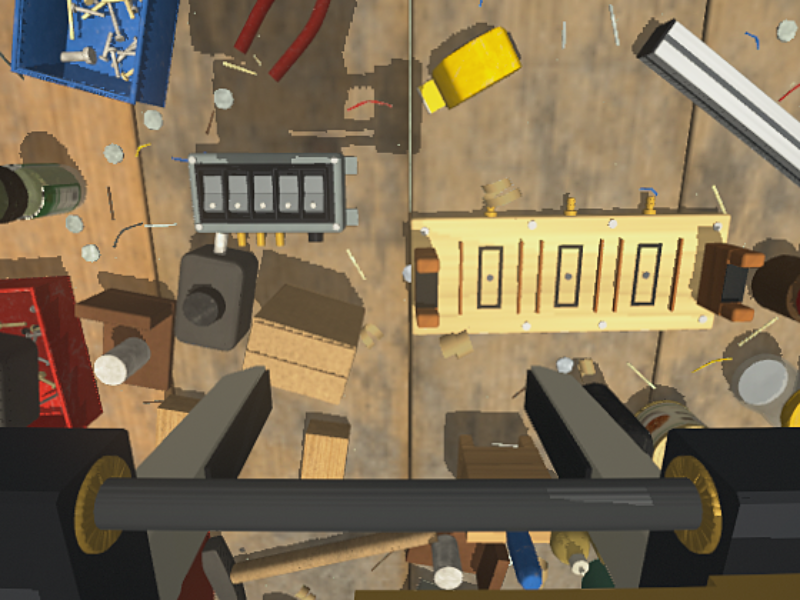

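Wrist view (800-wide): rockers at (212..314,193), rightmost is no. 1. Gaskets are at (490,277), (568,275) and (646,274), right end post at (427,287), left end post at (730,283). Bar's near end is at (660,40). Next I'll measure the gaskets, box, rocker tilts and blanks.

Run:
```python
from m import *
im=dict(np.load("wrist1.npz")); W=pts(im); f=im["frame"].astype(int); g=f.sum(2)/3
T=dict(np.load("top0.npz")); TW=pts(T)
C=[]
for s in((490,277),(568,275),(646,274)):
    u,v=int(s[0]*.7),int(s[1]*.7); sub=np.zeros(g.shape,bool); sub[v-26:v+27,u-14:u+15]=True
    m=sub&(g<75); m=(lambda n,l,st,c: l==(1+st[1:,4].argmax()))(*cv2.connectedComponentsWithStats(m.astype(np.uint8)))
    vv,uu=np.where(m); P=ray(im,np.c_[uu,vv],.018)[:,:2]
    r=cv2.minAreaRect((P*1000).astype(np.float32)); print("gasket",r, m.sum(), np.nanmedian(W[m][:,2]).round(4)); C.append(r[0])
C=np.array(C); print("yaw from gaskets",np.degrees(np.arctan2(*(C[0]-C[2])[::1]*[1,1])), np.linalg.norm(C[0]-C[2]))
# posts: high points z .07..08
for s in((427,287),(730,283)):
  for nm,WW,F in(("w",W,im),):
    u,v=int(s[0]*.7),int(s[1]*.7); sub=WW[v-40:v+40,u-30:u+30].reshape(-1,3); P=sub[abs(sub[:,2]-.076)<.004]
    r=cv2.minAreaRect((P[:,:2]*1000).astype(np.float32)); print("post",len(P),r,np.median(P[:,2]))
# box
for nm,WW,s,k in(("w",W,(265,195),.7),("t",TW,(332,240),1)):
    u,v=int(s[0]*k),int(s[1]*k); d=75 if nm=="w" else 32
    sub=WW[v-d:v+d,u-d:u+d].reshape(-1,3); 
    P=sub[(sub[:,2]>.031)&(sub[:,2]<.055)&(abs(sub[:,0]-.5)<.2)]
    print("box",nm,len(P),cv2.minAreaRect((P[:,:2]*1000).astype(np.float32)),P.min(0),P.max(0))
for i,s in enumerate(((314,195),(288,195),(263,195),(238,195),(212,195))):
    u,v=int(s[0]*.7),int(s[1]*.7); sub=W[v-14:v+15,u-4:u+5]
    print("rocker",i+1,np.nanmedian(sub,1)[::4].round(4)[:,[0,2]].tolist(), np.nanmedian(sub[...,1]).round(4))
for n,s in(("a",(455,80)),("b",(595,62))):
    u,v=140+s[0]//3,135+s[1]//3
    for t in(.003,.005):
        m=comp(abs(TW[...,2]-.032)<t,(u,v)); m=cv2.morphologyEx(m.astype(np.uint8),cv2.MORPH_OPEN,np.ones((5,5)))>0
        print("blank",n,rect(TW,m),m.sum())
m=comp(abs(TW[...,2]-.030)<.004,(193,298)); m2=cv2.morphologyEx(m.astype(np.uint8),cv2.MORPH_OPEN,np.ones((3,3)))>0;print("bar",rect(TW,m2))
```

```text
gasket ((481.44891357421875, 57.52850341796875), (59.49460983276367, 22.343158721923828), 0.702713131904602) 163 0.0189
gasket ((480.2404479980469, 133.99237060546875), (59.57994079589844, 22.518909454345703), 0.9866341948509216) 177 0.0186
gasket ((478.5221862792969, 209.77842712402344), (60.816429138183594, 22.831653594970703), 0.8770185112953186) 202 0.0184
yaw from gaskets 178.89872870301627 152.2780516067838
post 327 ((481.9384460449219, -5.183627128601074), (60.88478469848633, 18.75454330444336), 1.065215826034546) 0.07596349195993524
post 322 ((477.1964416503906, 272.1777648925781), (61.39363479614258, 20.748146057128906), 2.0583763122558594) 0.07539563252164891
box w 7545 ((431.03277587890625, -156.7261962890625), (152.5311737060547, 134.8575439453125), 88.3776626586914) [ 0.3645683  -0.23475246  0.03105096] [ 0.49968301 -0.07996636  0.05493836]
box t 1201 ((428.35638427734375, -143.92788696289062), (155.92527770996094, 140.5631103515625), 79.48373413085938) [ 0.36499094 -0.23204982  0.03107738] [ 0.51160097 -0.07912875  0.0549641 ]
rocker 1 [[0.3836, 0.0375], [0.3883, 0.042]
[... 472 characters left out ...]
7, 0.0419], [0.3926, 0.0427], [0.3974, 0.043], [0.4021, 0.0454], [0.4069, 0.0471], [0.4117, 0.0486], [0.4178, 0.0375]] -0.1708
rocker 5 [[0.3829, 0.0368], [0.3875, 0.0426], [0.3924, 0.043], [0.3972, 0.0434], [0.402, 0.045], [0.4068, 0.0466], [0.4115, 0.0484], [0.4177, 0.0366]] -0.1936
blank a ((0.0, 0.0), (0.0, 0.0), 0.0) 0
blank a ((688.3485107421875, -111.43592071533203), (44.394248962402344, 61.448570251464844), 80.65648651123047) 155
blank b ((0.0, 0.0), (0.0, 0.0), 0.0) 0
blank b ((667.0712890625, -264.1847839355469), (39.371002197265625, 77.21698760986328), 82.43169403076172) 135
bar ((353.5258483886719, 319.50994873046875), (302.03387451171875, 30.083181381225586), 57.033966064453125)
```

All five rockers read off (near end low). Two blanks seen, and the fixture is at about (0.480, 0.134) with yaw 1.05°. I'll take a closer look at the blanks.

jog_arm([
  [[0,0,0],[-3.1,-2,0.5],1],
  [[0,0,0],[-3.1,-2,0.5],1],
  [[0,0,0],[-3.1,-2,0.5],1],
  [[0,0,0],[-3.1,-2,0.5],1],
  [[0,0,0],[-3.1,-2,0.5],1],
  [[0,0,0],[-3.1,-2,0.5],1],
  [[0,0,0],[-3.1,-2,0.5],1],
  [[0,0,0],[-3.1,-2,0.5],1],
  [[0,0,0],[0,0,0],1],
  [[0,0,0],[0,0,0],1],
])

```text
time_s: 2.7
eef_pos: [0.7003, -0.1874, 0.2879]
orientation: [179.9, -0.3, -180.0]
force: [-0.0, 1.2, 0.3]
gripper_width: 0.997
finger_force: 0.0
```

Run:
```python
from m import *
im=get_image("wrist");cv2.imwrite(f"pics/w2.png",im["frame"]);np.savez(f"wrist2.npz",**im)
s=get_state();print(s["eef_pos"],s["orientation"],s["time_s"])
W=pts(im)
n,l,st,c=cv2.connectedComponentsWithStats((abs(W[...,2]-.032)<.004).astype(np.uint8))
for i in range(1,n):
    if st[i,4]>800: print(rect(W,l==i),st[i,4],c[i],np.nanmedian(W[l==i][:,2]))
T=dict(np.load("top0.npz")); TW=pts(T).reshape(-1,3); S=pts(dict(np.load("scene0.npz"))).reshape(-1,3)
A=np.vstack([TW,S]); A=A[~np.isnan(A[:,0])]
for cx,cy in((.694,-.114),(.661,-.262)):
    m=(abs(A[:,0]-cx)<.08)&(abs(A[:,1]-cy)<.11)&(A[:,2]>.045)
    print(cx,cy,m.sum(),A[m][::5].round(3).tolist()[:25])
```

```text
[ 0.69966022 -0.18679929  0.29014464] [ 1.79902753e+02 -1.56193902e-01 -1.79950676e+02] 2.75
((660.4891967773438, -264.76788330078125), (45.495933532714844, 90.51068115234375), 79.86534881591797) 3009 [212.78730475 147.12296444] 0.032440053046636164
((690.02099609375, -112.24136352539062), (45.53548049926758, 90.60191345214844), 81.26741790771484) 2802 [341.0917202  172.25802998] 0.03231042240631221
0.694 -0.114 0 []
0.661 -0.262 41 [[0.636, -0.353, 0.06], [0.625, -0.351, 0.062], [0.614, -0.35, 0.063], [0.607, -0.355, 0.059], [0.596, -0.351, 0.061], [0.588, -0.355, 0.059], [0.629, -0.353, 0.056], [0.617, -0.355, 0.058], [0.606, -0.356, 0.059]]
```

View pics/w2.png

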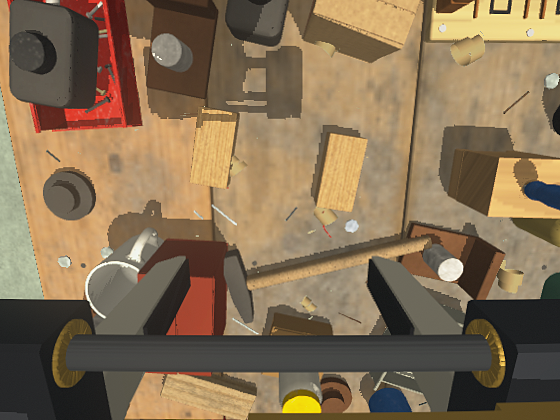

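Blanks confirmed at (0.6605,-0.2648), angle -10.1°, and (0.6900,-0.1122), angle -8.7°. In the picture they sit at (213,147) and (341,172), and there is no third blank. I'll go to the nearer one.

```bash
cat >> h.py <<'E'
def go(*wps):
    s=get_state(); p=np.array(s["eef_pos"]); y=s["orientation"][2]
    print("at",p.round(4),np.round(s["orientation"],2),"F",np.round(s["force"],1),"w",round(s["gripper_width"],3),round(s["finger_force"],1),"t",round(s["time_s"],2))
    for x,yy,z,yaw in wps:
        dt=-((yaw-y+180)%360-180); c,sn=np.cos(np.radians(yaw)),np.sin(np.radians(yaw)); d=np.array([x,yy,z])-p
        print("turn %.2f then shift cm x %.2f y %.2f z %.2f"%(dt,*(100*np.array([c*d[0]+sn*d[1],sn*d[0]-c*d[1],-d[2]]))))
        p=np.array([x,yy,z]); y=yaw
E
python3 -c "
from h import *
go((.690,-.1122,.018,171.27))"
```

```text
at [ 0.6997 -0.1868  0.2901] [ 1.7990e+02 -1.6000e-01 -1.7995e+02] F [ 0.  -0.7  0.2] w 1.001 0.0 t 2.75
turn 8.78 then shift cm x 2.09 y 7.23 z 27.21
```

jog_arm([
  [[0,0,4.39],[0,0,0],1],
  [[0,0,4.39],[0,0,0],1],
  [[0,0,0],[1.05,3.6,1],1],
  [[0,0,0],[1.05,3.6,1],1],
  [[0,0,0],[0,0,4],1],
  [[0,0,0],[0,0,4],1],
  [[0,0,0],[0,0,4],1],
  [[0,0,0],[0,0,4],1],
  [[0,0,0],[0,0,4],1],
  [[0,0,0],[0,0,3.2],1],
])

```text
time_s: 3.58
eef_pos: [0.6884, -0.1118, 0.0397]
orientation: [180.0, 0.0, 171.3]
force: [-0.3, 0.2, -0.9]
gripper_width: 1.003
finger_force: 0.0
```

jog_arm([
  [[0,0,0],[0,0,1],1],
  [[0,0,0],[0,0,1],1],
  [[0,0,0],[0,0,0],1],
  [[0,0,0],[0,0,0],1],
])

```text
time_s: 3.92
eef_pos: [0.6912, -0.1143, 0.0224]
orientation: [-180.0, 0.2, 171.2]
force: [0.2, -0.3, -0.1]
gripper_width: 1.002
finger_force: 0.0
```

jog_arm([
  [[0,0,0],[0,0,0],0.3],
  [[0,0,0],[0,0,0],0.3],
  [[0,0,0],[0,0,0],0.3],
  [[0,0,0],[0,0,0],0.3],
  [[0,0,0],[0,0,0],0.3],
  [[0,0,0],[0,0,0],0.3],
], force=25)

```text
time_s: 4.42
eef_pos: [0.6901, -0.1146, 0.0198]
orientation: [-180.0, 0.0, 171.2]
force: [-0.2, 0.7, 0.7]
gripper_width: 0.618
finger_force: 0.0
```

jog_arm([
  [[0,0,0],[0,0,0],0.3],
  [[0,0,0],[0,0,0],0.3],
  [[0,0,0],[0,0,0],0.3],
  [[0,0,0],[0,0,0],0.3],
  [[0,0,0],[0,0,0],0.3],
  [[0,0,0],[0,0,0],0.3],
])

```text
time_s: 4.92
eef_pos: [0.69, -0.1143, 0.0196]
orientation: [180.0, -0.0, 171.2]
force: [1.1, 0.7, 0.6]
gripper_width: 0.482
finger_force: 25.0
```

```bash
python3 -c "
from h import *
# fixture frame
F=np.array([.4797,.1337]);a=np.radians(1.05)
for k in(76,0,-76): print(F+np.array([-np.sin(a),np.cos(a)])*k/1000)
s1=F+np.array([-np.sin(a),np.cos(a)])*.076
go((.690,-.114,.20,171.27),(s1[0],s1[1],.20,181.05),(s1[0],s1[1],.038,181.05))"
```

```text
[0.47830731 0.20968724]
[0.4797 0.1337]
[0.48109269 0.05771276]
at [ 0.69   -0.1143  0.0196] [ 1.7999e+02 -1.0000e-02  1.7117e+02] F [1.1 0.7 0.6] w 0.482 25.0 t 4.92
turn -0.10 then shift cm x 0.01 y 0.03 z -18.04
turn -9.78 then shift cm x 20.57 y 32.75 z -0.00
turn -0.00 then shift cm x -0.00 y 0.00 z 16.20
```

jog_arm([
  [[0,0,0],[0,0,-3.6],0.3],
  [[0,0,0],[0,0,-3.6],0.3],
  [[0,0,0],[0,0,-3.6],0.3],
  [[0,0,0],[0,0,-3.6],0.3],
  [[0,0,0],[0,0,-3.6],0.3],
  [[0,0,-4.9],[0,0,0],0.3],
  [[0,0,-4.9],[0,0,0],0.3],
])

```text
time_s: 5.5
eef_pos: [0.6915, -0.1152, 0.2036]
orientation: [-179.9, 0.4, -178.8]
force: [-0.3, -0.0, -1.1]
gripper_width: 0.481
finger_force: 25.0
```

jog_arm([
  [[0,0,0],[2.06,3.28,0],0.3],
  [[0,0,0],[2.06,3.28,0],0.3],
  [[0,0,0],[2.06,3.28,0],0.3],
  [[0,0,0],[2.06,3.28,0],0.3],
  [[0,0,0],[2.06,3.28,0],0.3],
  [[0,0,0],[2.06,3.28,0],0.3],
  [[0,0,0],[2.06,3.28,0],0.3],
  [[0,0,0],[2.06,3.28,0],0.3],
  [[0,0,0],[2.06,3.28,0],0.3],
  [[0,0,0],[2.06,3.28,0],0.3],
])

```text
time_s: 6.33
eef_pos: [0.4771, 0.2111, 0.1996]
orientation: [-180.0, 0.0, -179.1]
force: [0.4, 1.2, -1.7]
gripper_width: 0.48
finger_force: 25.0
```

jog_arm([
  [[0,0,0],[0,0,3],0.3],
  [[0,0,0],[0,0,3],0.3],
  [[0,0,0],[0,0,3],0.3],
  [[0,0,0],[0,0,3],0.3],
  [[0,0,0],[0,0,2],0.3],
  [[0,0,0],[0,0,0],0.3],
  [[0,0,0],[0,0,0],0.3],
  [[0,0,0],[0,0,0],0.3],
])

```text
time_s: 7.0
eef_pos: [0.4795, 0.2101, 0.0608]
orientation: [180.0, 0.1, -179.0]
force: [-0.0, -0.5, -1.6]
gripper_width: 0.484
finger_force: 25.0
```

```bash
python3 -c "
from m import *
go((.4783,.2097,.038,181.05))
im=get_image('wrist');cv2.imwrite('pics/w3.png',im['frame']);np.savez('wrist3.npz',**im);W=pts(im)
m=(abs(W[...,2]-.069)<.006);n,l,st,c=cv2.connectedComponentsWithStats(m.astype(np.uint8))
for i in range(1,n):
    if st[i,4]>200: print(rect(W,l==i),st[i,4],c[i],np.nanmedian(W[l==i][:,2]))
t=get_image('top');np.savez('top3.npz',**t);W=pts(t)
n,l,st,c=cv2.connectedComponentsWithStats((abs(W[...,2]-.032)<.005).astype(np.uint8))
for i in range(1,n):
    if st[i,4]>150 and W[l==i][:,0].min()>.55: print('top',rect(W,l==i),st[i,4],c[i])
"
```

```text
at [0.4795 0.2101 0.0608] [ 1.7999e+02  1.0000e-01 -1.7903e+02] F [-0.  -0.5 -1.6] w 0.484 25.0 t 7.0
turn -0.08 then shift cm x 0.12 y -0.04 z 2.28
((467.92529296875, 209.50064086914062), (69.47925567626953, 74.34733581542969), 0.745132327079773) 14501 [278.4421764  262.20502034] 0.07350999034169212
((449.2539367675781, 269.660400390625), (10.758782386779785, 21.151933670043945), 34.63216781616211) 630 [408.29047619 232.14603175] 0.07043104303859475
((486.6483154296875, 340.15545654296875), (38.94213104248047, 22.750225067138672), 11.354198455810547) 2613 [539.17412935 302.32529659] 0.06797872416984199
top ((660.5897827148438, -263.1451110839844), (43.75700759887695, 91.11273956298828), 79.43535614013672) 318 [337.45283019 155.19811321]
```

View pics/w3.png

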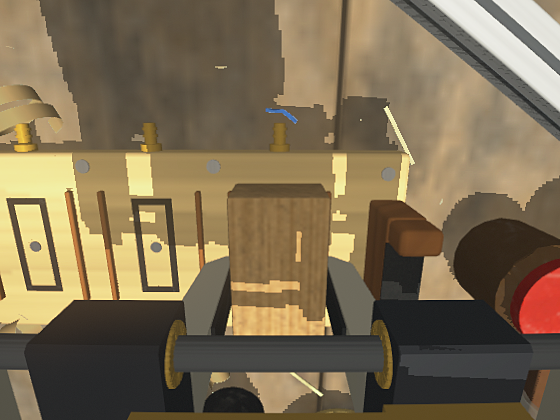

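The blank is held squarely above station 1, with gaskets 2 and 3 in view at (156,245) and (35,245). I'll check station 1's position with them.

Run:
```python
from m import *
im=dict(np.load("wrist3.npz")); g=im["frame"].sum(2)/3; W=pts(im)
for u,v in((35,245),(156,245)):
    sub=np.zeros(g.shape,bool); sub[v-52:v+55,max(u-32,0):u+30]=True
    n,l,st,c=cv2.connectedComponentsWithStats((sub&(g<75)&(abs(W[...,2]-.018)<.006)).astype(np.uint8)); m=l==1+st[1:,4].argmax()
    vv,uu=np.where(m); P=ray(im,np.c_[uu,vv],.018)[:,:2]; print(cv2.minAreaRect((P*1000).astype(np.float32)),m.sum())
# blank top corners: near edge & sides at its top plane
z=W[200:240,225:335]; m=abs(z[...,2]-np.nanmedian(z[...,2]))<.004; print(np.nanmedian(z[...,2]))
P=z[m]; print(P.min(0),P.max(0))
for r in(200,220,240):
    w=W[r]; k=np.where(abs(w[225:335,2]-.0745)<.004)[0]+225; print(r,w[k[0]].round(4),w[k[-1]].round(4))
print(get_state()["eef_pos"])
```

```text
((481.52142333984375, 57.23119354248047), (61.16636657714844, 23.807662963867188), 0.8003408312797546) 858
((480.2734375, 133.73648071289062), (61.237361907958984, 23.87830924987793), 0.9768738150596619) 1357
0.07347706596688539
[0.43425552 0.18633229 0.07118263] [0.45336318 0.23161345 0.0757119 ]
200 [0.4353 0.1867 0.0731] [0.4346 0.2311 0.0726]
220 [0.4442 0.187  0.0733] [0.4434 0.2311 0.0734]
240 [0.4533 0.1873 0.0741] [0.4528 0.2313 0.0731]
[0.47995661 0.21023339 0.06142165]
```

jog_arm([
  [[0,0,0],[0.03,0.08,0.8],0.3],
  [[0,0,0],[0,0,0.8],0.3],
  [[0,0,0],[0,0,0.6],0.3],
  [[0,0,0],[0,0,0.1],0.3],
  [[0,0,0],[0,0,0],0.3],
  [[0,0,0],[0,0,0],0.3],
])

```text
time_s: 7.6
eef_pos: [0.4782, 0.2108, 0.0368]
orientation: [180.0, 0.0, -179.0]
force: [-1.8, -0.3, 5.1]
gripper_width: 0.479
finger_force: 25.0
```

jog_arm([
  [[0,0,0],[0,0,0],0.64],
  [[0,0,0],[0,0,0],0.64],
  [[0,0,0],[0,0,0],0.64],
  [[0,0,0],[0,0,0],0.64],
  [[0,0,0],[0,0,-3.5],0.64],
  [[0,0,0],[0,0,-4],0.64],
  [[0,0,0],[0,0,-4],0.64],
  [[0,0,0],[0,0,-4],0.64],
  [[0,0,0],[0,0,-4],0.64],
  [[0,0,0],[0,0,0],1],
])

```text
time_s: 8.43
eef_pos: [0.4822, 0.2118, 0.2401]
orientation: [179.8, 0.8, -179.0]
force: [1.1, 0.4, 0.7]
gripper_width: 0.675
finger_force: 0.0
```

```bash
cat > bl.py <<'E'
from m import *
def blanks(n,save):
    t=get_image(n);np.savez(save,**t);W=pts(t)
    for z,nm in((.032,'bench'),(.050,'plate')):
        k,l,st,c=cv2.connectedComponentsWithStats((abs(W[...,2]-z)<.005).astype(np.uint8))
        for i in range(1,k):
            if st[i,4]>150:
                r=rect(W,l==i)
                if 35<min(r[1])<55 and 80<max(r[1])<105: print(n,nm,np.round(r[0],1),np.round(r[1],1),round(r[2],2),st[i,4],np.nanmedian(W[l==i][:,2]).round(4))
E
python3 -c "
from bl import *
blanks('top','t4.npz');blanks('wrist','w4.npz')
go((.6605,-.2648,.20,169.87),(.6605,-.2648,.018,169.87))"
```

```text
top bench [ 660.6 -262.6] [43.6 91.6] 80.85 313 0.0323
top plate [851.2 247.9] [45.2 96.1] 10.45 204 0.0508
wrist plate [477.3 210.3] [89.8 45.2] 1.22 3919 0.0504
at [0.4792 0.2111 0.2334] [ 179.95    0.25 -179.03] F [ 0.1  0.8 -0.1] w 0.75 0.0 t 8.53
turn 11.10 then shift cm x -26.22 y -43.66 z 3.34
turn -0.00 then shift cm x 0.00 y 0.00 z 18.20
```

jog_arm([
  [[0,0,5.55],[0,0,0],1],
  [[0,0,5.55],[0,0,0],1],
  [[0,0,0],[-2.02,-3.36,0.1],1],
  [[0,0,0],[-2.02,-3.36,0.1],1],
  [[0,0,0],[-2.02,-3.36,0.1],1],
  [[0,0,0],[-2.02,-3.36,0.1],1],
  [[0,0,0],[-2.02,-3.36,0.1],1],
  [[0,0,0],[-2.02,-3.36,0.1],1],
  [[0,0,0],[-2.02,-3.36,0.1],1],
  [[0,0,0],[-2.02,-3.36,0.1],1],
])

```text
time_s: 9.37
eef_pos: [0.5892, -0.0838, 0.2209]
orientation: [180.0, -0.2, 169.9]
force: [1.3, -0.8, 0.1]
gripper_width: 1.002
finger_force: 0.0
```

jog_arm([
  [[0,0,0],[-2.02,-3.36,0.1],1],
  [[0,0,0],[-2.02,-3.36,0.1],1],
  [[0,0,0],[-2.02,-3.36,0.1],1],
  [[0,0,0],[-2.02,-3.36,0.1],1],
  [[0,0,0],[-2.02,-3.36,0.1],1],
  [[0,0,0],[0,0,3.5],1],
  [[0,0,0],[0,0,3.5],1],
  [[0,0,0],[0,0,0],1],
  [[0,0,0],[0,0,0],1],
])

```text
time_s: 10.12
eef_pos: [0.6573, -0.2641, 0.1439]
orientation: [179.8, -0.5, 169.8]
force: [-0.5, -0.7, 0.7]
gripper_width: 0.997
finger_force: 0.0
```

```bash
python3 -c "
from bl import *
blanks('top','t5.npz');blanks('wrist','w5.npz')
go((.6605,-.2648,.018,169.87))"
```

```text
top plate [478.3 211. ] [90.9 45.3] 0.9 410 0.0504
wrist bench [ 660.2 -264.5] [45.2 90.1] 79.74 5804 0.0324
at [ 0.6602 -0.2651  0.1494] [-1.7999e+02  2.0000e-02  1.6990e+02] F [0.9 0.1 0.2] w 1.001 0.0 t 10.22
turn 0.03 then shift cm x -0.02 y 0.03 z 13.14
```

jog_arm([
  [[0,0,0],[0,0,3.5],1],
  [[0,0,0],[0,0,3.5],0.8],
  [[0,0,0],[0,0,3.5],0.7],
  [[0,0,0],[0,0,2.5],0.7],
  [[0,0,0],[0,0,0.1],0.7],
  [[0,0,0],[0,0,0],0.3],
  [[0,0,0],[0,0,0],0.3],
  [[0,0,0],[0,0,0],0.3],
  [[0,0,0],[0,0,0],0.3],
  [[0,0,0],[0,0,0],0.3],
])

```text
time_s: 11.05
eef_pos: [0.6618, -0.2661, 0.0211]
orientation: [-179.9, 0.3, 169.9]
force: [-0.1, 0.6, 7.5]
gripper_width: 0.482
finger_force: 25.0
```

jog_arm([
  [[0,0,0],[0,0,0],0.3],
  [[0,0,0],[0,0,0],0.3],
  [[0,0,0],[0,0,0],0.3],
])

```text
time_s: 11.3
eef_pos: [0.6618, -0.2661, 0.021]
orientation: [-179.9, 0.3, 169.9]
force: [0.6, 1.1, 7.6]
gripper_width: 0.482
finger_force: 25.0
```

```bash
python3 -c "
from bl import *
go((.6605,-.2648,.018,169.87));go((.6605,-.2648,.22,169.87),(.4803,.1337,.22,180.95),(.4803,.1337,.06,180.95))"
```

```text
at [ 0.6618 -0.2661  0.021 ] [-179.92    0.3   169.87] F [0.6 1.1 7.6] w 0.482 25.0 t 11.3
turn 0.00 then shift cm x 0.15 y 0.10 z 0.30
at [ 0.6618 -0.2661  0.021 ] [-179.92    0.3   169.87] F [0.6 1.1 7.6] w 0.482 25.0 t 11.3
turn 0.00 then shift cm x 0.15 y 0.10 z -19.90
turn -11.08 then shift cm x 17.36 y 40.14 z -0.00
turn -0.00 then shift cm x -0.00 y 0.00 z 16.00
```

jog_arm([
  [[0,0,0],[0,0,-3.9],0.3],
  [[0,0,0],[0,0,-4],0.3],
  [[0,0,0],[0,0,-4],0.3],
  [[0,0,0],[0,0,-4],0.3],
  [[0,0,0],[0,0,-4],0.3],
  [[0,0,-5.54],[0,0,0],0.3],
  [[0,0,-5.54],[0,0,0],0.3],
])

```text
time_s: 11.88
eef_pos: [0.6615, -0.2664, 0.2227]
orientation: [-179.7, 0.5, -178.8]
force: [0.5, -0.1, -3.0]
gripper_width: 0.482
finger_force: 25.0
```

jog_arm([
  [[0,0,0],[1.58,3.65,0],0.3],
  [[0,0,0],[1.58,3.65,0],0.3],
  [[0,0,0],[1.58,3.65,0],0.3],
  [[0,0,0],[1.58,3.65,0],0.3],
  [[0,0,0],[1.58,3.65,0],0.3],
  [[0,0,0],[1.58,3.65,0],0.3],
  [[0,0,0],[1.58,3.65,0],0.3],
  [[0,0,0],[1.58,3.65,0],0.3],
  [[0,0,0],[1.58,3.65,0],0.3],
  [[0,0,0],[1.58,3.65,0],0.3],
])

```text
time_s: 12.72
eef_pos: [0.4948, 0.0984, 0.2177]
orientation: [-180.0, 0.1, -179.1]
force: [0.2, -0.4, -1.0]
gripper_width: 0.476
finger_force: 25.0
```

jog_arm([
  [[0,0,0],[1.58,3.65,0],0.3],
  [[0,0,0],[0,0,3],0.3],
  [[0,0,0],[0,0,3],0.3],
  [[0,0,0],[0,0,3],0.3],
  [[0,0,0],[0,0,3],0.3],
  [[0,0,0],[0,0,3],0.3],
  [[0,0,0],[0,0,0],0.3],
  [[0,0,0],[0,0,0],0.3],
  [[0,0,0],[0,0,0],0.3],
])

```text
time_s: 13.47
eef_pos: [0.4807, 0.1332, 0.0685]
orientation: [180.0, 0.1, -179.1]
force: [0.2, 0.7, -0.7]
gripper_width: 0.483
finger_force: 25.0
```

Run:
```python
from bl import *
go((.4803,.1337,.038,180.95)); im=get_image("wrist"); W=pts(im)
for r in(200,220,240):
    w=W[r]; k=np.where(abs(w[215:345,2]-np.nanmedian(w[270:290,2]))<.003)[0]+215; print(r,w[k[0]].round(4),w[k[-1]].round(4))
c=W[150:260,280]; k=np.where(c[:,2]>.065)[0][0]; print(c[k-2:k+4].round(4))
```

```text
at [0.4807 0.1332 0.0685] [ 1.8000e+02  1.4000e-01 -1.7905e+02] F [ 0.2  0.7 -0.7] w 0.483 25.0 t 13.47
turn -0.00 then shift cm x 0.04 y 0.05 z 3.05
200 [0.437  0.1096 0.0789] [0.4361 0.1539 0.0793]
220 [0.446  0.1099 0.0792] [0.4453 0.1545 0.0788]
240 [0.4559 0.1099 0.0781] [0.4552 0.1548 0.0777]
[[0.4334 0.1327 0.0622]
 [0.4337 0.1327 0.0633]
 [0.4337 0.1327 0.0655]
 [0.4336 0.1327 0.0682]
 [0.4336 0.1326 0.07  ]
 [0.4332 0.1326 0.0739]]
```

jog_arm([
  [[0,0,0],[-0.1,0.13,0.8],0.3],
  [[0,0,0],[0,0,0.8],0.3],
  [[0,0,0],[0,0,0.7],0.3],
  [[0,0,0],[0,0,0.5],0.3],
  [[0,0,0],[0,0,0.1],0.3],
  [[0,0,0],[0,0,0],0.3],
  [[0,0,0],[0,0,0],0.3],
])

```text
time_s: 14.1
eef_pos: [0.4804, 0.1345, 0.0381]
orientation: [-180.0, 0.0, -179.0]
force: [-2.9, 0.1, 7.2]
gripper_width: 0.481
finger_force: 25.0
```

jog_arm([
  [[0,0,0],[0,0,0],0.62],
  [[0,0,0],[0,0,0],0.62],
  [[0,0,0],[0,0,0],0.62],
  [[0,0,0],[0,0,0],0.62],
  [[0,0,0],[0,0,-3.5],0.62],
  [[0,0,0],[0,0,-4],0.62],
  [[0,0,0],[0,0,-4],0.62],
  [[0,0,0],[0,0,-4],0.62],
  [[0,0,0],[0,0,-4],0.62],
  [[0,0,0],[0,0,-4],0.62],
])

```text
time_s: 14.93
eef_pos: [0.4799, 0.1345, 0.2746]
orientation: [180.0, -0.0, -179.1]
force: [0.4, -0.7, -0.5]
gripper_width: 0.62
finger_force: 0.0
```

jog_arm([
  [[0,0,0],[0,0,-4],0.62],
  [[0,0,0],[0,0,0],0.62],
  [[0,0,0],[0,0,0],0.62],
])

```text
time_s: 15.18
eef_pos: [0.4817, 0.1346, 0.3151]
orientation: [180.0, 0.3, -179.0]
force: [-0.3, 0.0, -0.8]
gripper_width: 0.619
finger_force: 0.0
```

Run:
```python
from bl import *
blanks('top','t6.npz');blanks('wrist','w6.npz')
# rack & driver in wrist/top
for n,f in(("top","t6.npz"),("wrist","w6.npz"),("top","t5.npz")):
    im=dict(np.load(f)); W=pts(im); fr=im["frame"].astype(int)
    m=(fr[...,0]>fr[...,2]+40)&(W[...,2]>.1)&(abs(W[...,0]-.69)<.05)&(abs(W[...,1]-.075)<.05)
    if m.sum()>3:
        P=W[m]; print(n,m.sum(),P.min(0).round(4),P.max(0).round(4)); h=P[P[:,2]>.165]; print(" top pts",len(h),h.mean(0).round(4),h.min(0).round(4),h.max(0).round(4))
    q=(abs(W[...,2]-.095)<.004)&(abs(W[...,0]-.69)<.06)&(abs(W[...,1]-.075)<.06)
    if q.sum()>50: print(" rack",rect(W,q),q.sum())
go((.4803,.1337,.038,180.95))
```

```text
top plate [856.3 249.8] [37.8 99.1] 11.9 167 0.0506
top plate [478.6 134.5] [89.3 44.8] 0.71 403 0.0504
top plate [479.2 210.8] [91.5 45.4] 0.97 419 0.0504
wrist bench [511.7 -96. ] [97.8 41.4] 43.54 278 0.0322
wrist plate [478.4 133.9] [90.4 45. ] 0.63 2694 0.0504
wrist plate [477.1 210.5] [89.2 45.6] 1.14 2681 0.0504
wrist plate [511.7 -96.2] [97.4 41.1] 42.96 316 0.0502
top 17 [0.6865 0.0684 0.1704] [0.7019 0.0787 0.1791]
 top pts 17 [0.6945 0.0736 0.1754] [0.6865 0.0684 0.1704] [0.7019 0.0787 0.1791]
 rack ((693.5643920898438, 56.24889373779297), (41.37788772583008, 62.328250885009766), 87.82492065429688) 199
wrist 527 [0.6818 0.0662 0.1368] [0.7016 0.0851 0.1773]
 top pts 302 [0.6898 0.0758 0.1727] [0.6818 0.0662 0.165 ] [0.7016 0.0846 0.1773]
 rack ((665.91748046875, 82.89278411865234), (8.461727142333984, 65.12078094482422), 0.019147709012031555) 336
top 26 [0.6862 0.0684 0.1711] [0.7015 0.0842 0.1809]
 top pts 26 [0.6943 0.0763 0.1756] [0.6862 0.0684 0.1711] [0.7015 0.0842 0.1809]
 rack ((704.9512329101562, 84.84581756591797), (101.04645538330078, 82.4533462524414), 86.92892456054688) 361
at [0.4799 0.1345 0.3115] [-1.8000e+02 -9.0000e-02 -1.7905e+02] F [ 0.3  0.3 -0.4] w 0.62 0.0 t 15.28
turn -0.00 then shift cm x -0.04 y -0.08 z 27.35
```

Both blanks sit squarely, within 2 mm. Next is the screwdriver: check heights around the rack, then approach.

Run:
```python
from m import *
A=np.vstack([pts(dict(np.load(f))).reshape(-1,3) for f in("t6.npz","top0.npz","scene0.npz")]); A=A[~np.isnan(A[:,0])]
m=(abs(A[:,0]-.69)<.06)&(abs(A[:,1]-.076)<.13)&(A[:,2]>.1)
B=A[m]; B=B[np.hypot(B[:,0]-.692,B[:,1]-.076)>.02]
print(len(B)); print(B[np.argsort(-B[:,2])][::8][:30].round(3).tolist())
go((.6925,.0757,.26,180))
```

```text
74
[[0.631, 0.181, 0.131], [0.748, 0.145, 0.112], [0.749, 0.142, 0.109], [0.745, 0.14, 0.107], [0.744, 0.144, 0.106], [0.739, 0.139, 0.104], [0.7, 0.106, 0.103], [0.743, 0.139, 0.102], [0.678, 0.057, 0.101], [0.742, 0.137, 0.1]]
at [0.4799 0.1345 0.3115] [-1.8000e+02 -9.0000e-02 -1.7905e+02] F [ 0.3  0.3 -0.4] w 0.62 0.0 t 15.28
turn 0.95 then shift cm x -21.26 y -5.88 z 5.15
```

Clear. Moving above the driver.

jog_arm([
  [[0,0,0.95],[-3.5,-1,0],0.62],
  [[0,0,0],[-3.5,-1,0.5],0.62],
  [[0,0,0],[-3.5,-1,0.5],0.62],
  [[0,0,0],[-3.5,-1,1],0.62],
  [[0,0,0],[-3.5,-1,1],0.62],
  [[0,0,0],[-3.7,-0.9,1],0.62],
  [[0,0,0],[0,0,1],0.62],
  [[0,0,0],[0,0,0],0.62],
  [[0,0,0],[0,0,0],0.62],
])

```text
time_s: 16.03
eef_pos: [0.691, 0.0762, 0.2592]
orientation: [180.0, -0.4, 180.0]
force: [-0.9, 0.2, 0.5]
gripper_width: 0.621
finger_force: 0.0
```

Run:
```python
from m import *
im=get_image("wrist"); np.savez("w7.npz",**im); cv2.imwrite("pics/w7.png",im["frame"]); W=pts(im); fr=im["frame"].astype(int)
m=(fr[...,0]>fr[...,2]+40)&(W[...,2]>.1)&(np.hypot(W[...,0]-.692,W[...,1]-.076)<.04)
P=W[m]; h=P[P[:,2]>.168]; print(len(P),len(h),h.mean(0).round(4),h.min(0).round(4),h.max(0).round(4))
for z in(.12,.14,.16):
    q=P[abs(P[:,2]-z)<.008]; print(z,len(q),q.min(0).round(4) if len(q) else 0,q.max(0).round(4) if len(q) else 0)
q=(abs(W[...,2]-.095)<.004)&(abs(W[...,0]-.69)<.06)&(abs(W[...,1]-.075)<.06); print("rack",rect(W,q),q.sum())
go((.6925,.0757,.125,180))
```

```text
469 465 [0.6929 0.0749 0.1746] [0.6844 0.0657 0.1682] [0.7023 0.0836 0.1772]
0.12 0 0 0
0.14 0 0 0
0.16 4 [0.6879 0.0657 0.1665] [0.69   0.0837 0.1678]
rack ((705.4700927734375, 85.51627349853516), (101.26439666748047, 84.31524658203125), 88.3468017578125) 4371
at [0.6912 0.0765 0.2615] [ 179.98   -0.18 -179.98] F [-0.   0.7  0.5] w 0.623 0.0 t 16.08
turn 0.02 then shift cm x -0.13 y -0.08 z 13.65
```

View pics/w7.png

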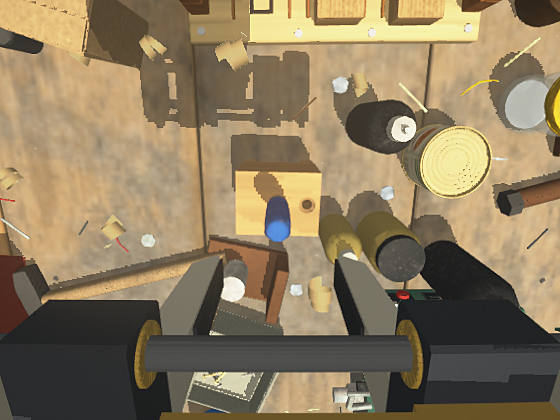

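Driver top at (278,215), small hole (307,205), rack top (235–320, 170–235). Axis is at about (0.6932,0.0748).

jog_arm([
  [[0,0,0],[-0.2,-0.15,3.5],0.5],
  [[0,0,0],[0,0,3.5],0.5],
  [[0,0,0],[0,0,3.5],0.5],
  [[0,0,0],[0,0,3],0.5],
  [[0,0,0],[0,0,0.1],0.5],
  [[0,0,0],[0,0,0],0.5],
])

```text
time_s: 16.58
eef_pos: [0.693, 0.0753, 0.1271]
orientation: [180.0, -0.1, -180.0]
force: [0.1, 0.6, 0.3]
gripper_width: 0.502
finger_force: 0.0
```

Run:
```python
from m import *
im=dict(np.load("w7.npz")); W=pts(im)
m=comp((abs(W[...,2]-.095)<.0035)&(im["frame"][...,2]>120),(248,205)); m=cv2.morphologyEx(m.astype(np.uint8),cv2.MORPH_OPEN,np.ones((3,3)))>0
P=W[m]; print(rect(W,m),m.sum(),P.min(0),P.max(0))
# second hole
fr=im["frame"].sum(2)/3; print(ray(im,[(307,205)],.095))
go((.6932,.0748,.125,180))
```

```text
((694.3319091796875, 75.1717758178711), (80.02725982666016, 62.539268493652344), 88.42603302001953) 4326 [0.66238213 0.03432099 0.09161357] [0.7266033  0.1156038  0.09801326]
[[0.69495043 0.10300855 0.095     ]]
at [0.693  0.0753 0.1271] [ 1.7999e+02 -1.1000e-01 -1.7995e+02] F [0.1 0.6 0.3] w 0.502 0.0 t 16.58
turn 0.05 then shift cm x -0.02 y -0.05 z 0.21
```

jog_arm([
  [[0,0,0],[0,0,0.2],0.1],
  [[0,0,0],[0,0,0],0.1],
  [[0,0,0],[0,0,0],0.1],
  [[0,0,0],[0,0,0],0.1],
  [[0,0,0],[0,0,0],0.1],
  [[0,0,0],[0,0,0],0.1],
  [[0,0,0],[0,0,0],0.1],
], force=40)

```text
time_s: 17.17
eef_pos: [0.6955, 0.0746, 0.1266]
orientation: [-180.0, 0.2, 180.0]
force: [-1.7, 0.3, 6.1]
gripper_width: 0.233
finger_force: 40.0
```

jog_arm([
  [[0,0,0],[0,0,0],0.1],
  [[0,0,0],[0,0,-1],0.1],
  [[0,0,0],[0,0,-2],0.1],
  [[0,0,0],[0,0,-3],0.1],
  [[0,0,0],[0,0,-3],0.1],
  [[0,0,0],[0,0,-3],0.1],
  [[0,0,0],[0,0,-1],0.1],
  [[0,0,0],[0,0,0],0.1],
  [[0,0,0],[0,0,0],0.1],
])

```text
time_s: 17.92
eef_pos: [0.6944, 0.0746, 0.2541]
orientation: [-180.0, -0.0, 180.0]
force: [-0.7, -0.2, -0.7]
gripper_width: 0.23
finger_force: 40.0
```

Run:
```python
from m import *
go((.6932,.0748,.125,180))
s=get_image("scene"); np.savez("s8.npz",**s); u,v=cv2.projectPoints(np.array([[.693,.075,.2]]),cv2.Rodrigues(s["camera_from_world"][:3,:3])[0],s["camera_from_world"][:3,3],s["K"],s["distortion"])[0].ravel().astype(int)
print(u,v); cv2.imwrite("pics/s8.png",cv2.resize(s["frame"][v-70:v+70,u-80:u+80],None,fx=4,fy=4,interpolation=cv2.INTER_CUBIC))
```

```text
at [0.6944 0.0746 0.2541] [-1.8e+02 -1.0e-02  1.8e+02] F [-0.7 -0.2 -0.7] w 0.23 40.0 t 17.92
turn -0.00 then shift cm x 0.12 y 0.02 z 12.91
301 147
```

View pics/s8.png

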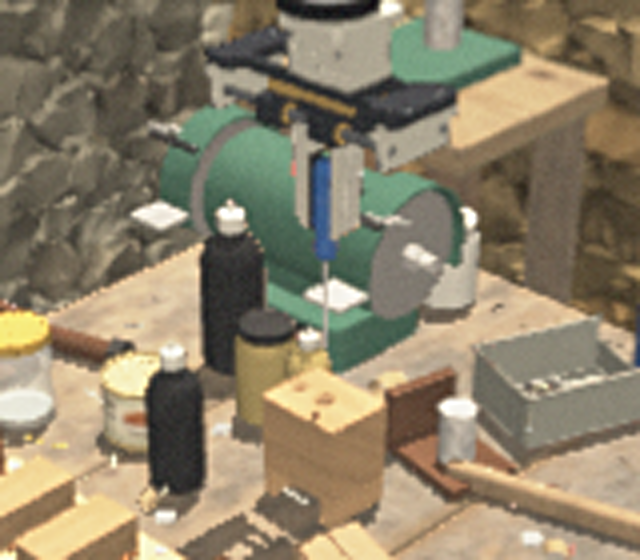

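The driver hangs upright in the jaws and the hole is visible at crop (325,398). Next I'll work out the box geometry and check the hole.

Run:
```python
from m import *
print("hole",ray(dict(np.load("s8.npz")),[(221+325/4,77+398/4)],.095))
for f in("wrist1.npz","t6.npz","w2.npz" if 0 else "wrist1.npz"):
    im=dict(np.load(f)); W=pts(im)
    b=(abs(W[...,0]-.402)<.06)&(abs(W[...,1]+.149)<.09)
    for lo,hi in((.044,.053),(.033,.040),(.030,.053)):
        m=b&(W[...,2]>lo)&(W[...,2]<hi)
        n,l,st,c=cv2.connectedComponentsWithStats(m.astype(np.uint8)); m=l==1+st[1:,4].argmax()
        print(f,lo,hi,rect(W,m),m.sum())
im=dict(np.load("wrist1.npz")); W=pts(im); g=im["frame"].sum(2)/3
for i,s in enumerate(((314,195),(288,195),(263,195),(238,195),(212,195))):
    u,v=int(s[0]*.7),int(s[1]*.7)
    sub=np.zeros(g.shape,bool); sub[v-25:v+25,u-9:u+10]=True
    m=sub&(g>95)&(W[...,2]>.036); n,l,st,c=cv2.connectedComponentsWithStats(m.astype(np.uint8)); m=l==1+st[1:,4].argmax()
    print(i+1,rect(W,m),m.sum())
go((.402,-.1045,.3,180))
```

```text
hole [[0.69586164 0.0738816  0.095     ]]
wrist1.npz 0.044 0.053 ((399.5108337402344, -148.3028564453125), (113.73756408691406, 45.130126953125), 89.52925872802734) 1896
wrist1.npz 0.033 0.04 ((413.64056396484375, -149.6036834716797), (139.17538452148438, 97.06907653808594), 89.50403594970703) 2560
wrist1.npz 0.03 0.053 ((413.8023681640625, -152.91973876953125), (145.8032989501953, 97.47298431396484), 89.51528930664062) 6457
t6.npz 0.044 0.053 ((400.53155517578125, -147.0137176513672), (112.72373962402344, 46.35431671142578), 89.8644790649414) 288
t6.npz 0.033 0.04 ((409.10186767578125, -146.59507751464844), (89.5340805053711, 136.64321899414062), 0.5151486992835999) 348
t6.npz 0.03 0.053 ((413.7034912109375, -152.1062469482422), (145.7306365966797, 97.52924346923828), 89.0890884399414) 1027
wrist1.npz 0.044 0.053 ((399.5108337402344, -148.3028564453125), (113.73756408691406, 45.130126953125), 89.52925872802734) 1896
wrist1.npz 0.033 0.04 ((413.64056396484375, -149.6036834716797), (139.17538452148438, 97.06907653808594), 89.50403594970703) 2560
wrist1.npz 0.03 0.053 ((413.8023681640625, -152.91973876953125), (145.8032989501953, 97.47298431396484), 89.51528930664062) 6457
1 ((399.123779296875, -104.24151611328125), (16.31725311279297, 29.034753799438477), 89.28533172607422) 324
2 ((398.9610595703125, -126.31950378417969), (16.489652633666992, 29.006563186645508), 89.7231216430664) 330
3 ((398.81060791015625, -148.27413940429688), (16.027341842651367, 29.028493881225586), 89.53536987304688) 321
4 ((398.6513671875, -169.9080352783203), (17.50942039489746, 29.2536563873291), 88.06336212158203) 317
5 ((398.3885498046875, -191.57568359375), (29.39478874206543, 19.20808219909668), 1.463575005531311) 321
at [0.6937 0.0746 0.2526] [ 1.7999e+02 -1.7000e-01  1.8000e+02] F [ 0.8 -0.9 -0.7] w 0.231 40.0 t 17.97
turn -0.00 then shift cm x 29.17 y -17.91 z -4.74
```

jog_arm([
  [[0,0,0],[3.15,-1.99,0],0.1],
  [[0,0,0],[3.15,-1.99,0],0.1],
  [[0,0,0],[3.15,-1.99,0],0.1],
  [[0,0,0],[3.15,-1.99,0],0.1],
  [[0,0,0],[3.15,-1.99,0],0.1],
  [[0,0,0],[3.15,-1.99,0],0.1],
  [[0,0,0],[3.15,-1.99,0],0.1],
  [[0,0,0],[3.15,-1.99,0],0.1],
  [[0,0,0],[3.15,-1.99,0],0.1],
  [[0,0,0],[0,0,0],0.1],
])

```text
time_s: 18.8
eef_pos: [0.4052, -0.1059, 0.2522]
orientation: [179.9, -0.4, 179.8]
force: [-0.3, 1.5, 0.1]
gripper_width: 0.23
finger_force: 40.0
```

jog_arm([
  [[0,0,0],[0,0,2.5],0.1],
  [[0,0,0],[0,0,2.5],0.1],
  [[0,0,0],[0,0,2],0.1],
  [[0,0,0],[0,0,0],0.1],
  [[0,0,0],[0,0,0],0.1],
  [[0,0,0],[0,0,0],0.1],
])

```text
time_s: 19.3
eef_pos: [0.4113, -0.1044, 0.1847]
orientation: [180.0, -0.0, -180.0]
force: [0.7, -0.0, -0.9]
gripper_width: 0.236
finger_force: 40.0
```

Run:
```python
from m import *
go((.4096,-.1042,.175,180))
for n in("scene","wrist","top"):
    s=get_image(n); np.savez(n+"9.npz",**s); p=get_state()["eef_pos"]; print(p.round(4))
    q=cv2.projectPoints(np.array([p-[0,0,.1095],[.4096,-.1042,.047]]),cv2.Rodrigues(s["camera_from_world"][:3,:3])[0],s["camera_from_world"][:3,3],s["K"],s["distortion"])[0].reshape(-1,2); print(n,q.round(1).tolist())
    u,v=q[0].astype(int); c=s["frame"][max(v-50,0):v+50,max(u-65,0):u+65]
    if n!="top": cv2.imwrite(f"pics/{n}9.png",cv2.resize(c,None,fx=5,fy=5,interpolation=cv2.INTER_CUBIC)); print(max(u-65,0),max(v-50,0),c.shape)
```

```text
at [ 0.4113 -0.1044  0.1847] [ 1.7998e+02 -3.0000e-02 -1.7999e+02] F [ 0.7 -0.  -0.9] w 0.236 40.0 t 19.3
turn 0.01 then shift cm x 0.17 y 0.02 z 0.97
[ 0.4117 -0.1046  0.1853]
scene [[277.4, 248.7], [277.0, 257.0]]
212 198 (100, 130, 3)
[ 0.4118 -0.1047  0.1855]
wrist [[279.0, 216.8], [279.5, 204.7]]
213 166 (100, 130, 3)
[ 0.4119 -0.1047  0.1857]
top [[318.7, 237.3], [318.1, 239.9]]
```

View pics/scene9.png

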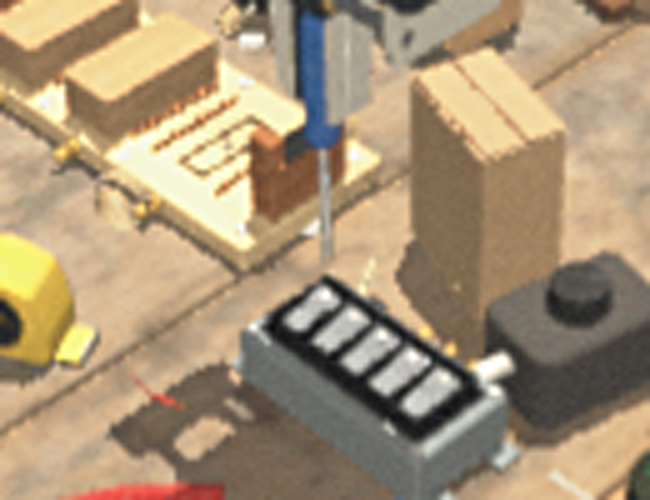

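View pics/wrist9.png

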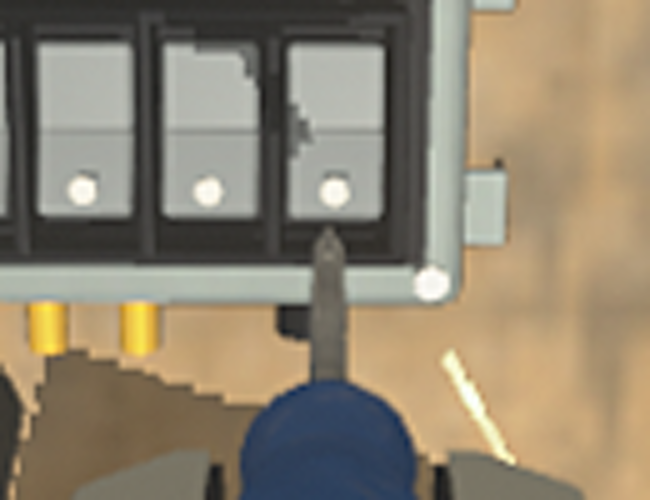

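Scene crop: tip at (327,258), just above rocker 1's far end. Wrist crop: tip at (329,230), pip at (335,190). Next I'll triangulate the tip.

Run:
```python
from m import *
def R_(im,px):
    a=ray(im,[px],0)[0]; b=ray(im,[px],.2)[0]; d=(b-a)/np.linalg.norm(b-a); return a,d
L=[R_(dict(np.load("scene9.npz")),(212+327/5,198+259/5)),R_(dict(np.load("wrist9.npz")),(213+329/5,166+229/5))]
A=sum(np.eye(3)-np.outer(d,d) for a,d in L); B=sum((np.eye(3)-np.outer(d,d))@a for a,d in L); X=np.linalg.solve(A,B)
print("tip",X,[np.linalg.norm(np.cross(X-a,d)) for a,d in L]); 
im=dict(np.load("wrist9.npz")); W=pts(im)
print("wrist depth at tip",W[211:220,277:281].reshape(-1,3)[::5].round(4).tolist())
print("pip",ray(im,[(213+335/5,166+190/5)],.048), W[204,280])
for u in (63,): 
  sub=W[172:212,270:291]; print("rocker1 rows",[(np.nanmedian(r,0)).round(4).tolist() for r in sub[::6]])
```

```text
tip [ 0.40949495 -0.10540131  0.07321628] [np.float64(0.0011196531324499139), np.float64(0.0011196531324499097)]
wrist depth at tip [[0.4183, -0.1065, 0.0366], [0.407, -0.1055, 0.0788], [0.4071, -0.1047, 0.0814], [0.4079, -0.1039, 0.0813], [0.4083, -0.1063, 0.0855], [0.4072, -0.1055, 0.0916], [0.408, -0.1047, 0.0917], [0.4084, -0.104, 0.093]]
pip [[ 0.40869944 -0.10380713  0.048     ]] [ 0.40862292 -0.10380836  0.04828736]
rocker1 rows [[0.3824, -0.1038, 0.0371], [0.387, -0.1038, 0.0415], [0.3922, -0.1038, 0.0419], [0.3973, -0.1038, 0.0429], [0.4023, -0.1038, 0.0449], [0.4072, -0.1038, 0.0469], [0.4123, -0.1038, 0.0481]]
```

jog_arm([
  [[0,0,0],[-0.05,0.1,1],0.1],
  [[0,0,0],[0,0,1],0.1],
  [[0,0,0],[0,0,0.5],0.1],
  [[0,0,0],[0,0,0],0.1],
  [[0,0,0],[0,0,0],0.1],
])

```text
time_s: 19.87
eef_pos: [0.4118, -0.1036, 0.1601]
orientation: [-180.0, 0.0, -180.0]
force: [-0.4, -0.5, -1.2]
gripper_width: 0.23
finger_force: 40.0
```

jog_arm([
  [[0,0,0],[0,0,0.2],0.1],
  [[0,0,0],[0,0,0.2],0.1],
  [[0,0,0],[0,0,0.1],0.1],
  [[0,0,0],[0,0,0],0.1],
])

```text
time_s: 20.2
eef_pos: [0.4116, -0.1035, 0.1547]
orientation: [-180.0, 0.0, 180.0]
force: [0.8, 0.6, 0.1]
gripper_width: 0.232
finger_force: 40.0
```

jog_arm([
  [[0,0,0],[0,0,0.2],0.1],
  [[0,0,0],[0,0,0.1],0.1],
  [[0,0,0],[0,0,0],0.1],
])

```text
time_s: 20.45
eef_pos: [0.4114, -0.1035, 0.1515]
orientation: [180.0, -0.0, 180.0]
force: [-0.0, -0.6, -0.1]
gripper_width: 0.229
finger_force: 40.0
```

```bash
cat > rk.py <<'E'
from m import *
def rk(n="wrist",f="rk.npz"):
    im=get_image(n); np.savez(f,**im); W=pts(im); a=-.0082
    for i,y in enumerate((.044,.022,0,-.022,-.044)):
        o=[]
        for x in(-.009,.009):
            p=np.array([.3993+x-a*y,-.148+y+a*x]); m=np.hypot(W[...,0]-p[0],W[...,1]-p[1])<.003; o.append((int(m.sum()),round(float(np.nanmedian(W[m][:,2])),4) if m.any() else None))
        print(n,i+1,"near,far z",o)
E
python3 -c "
from rk import *
rk();go((.4096,-.1042,.1505,180))"
```

```text
wrist 1 near,far z [(193, 0.2543), (300, 0.0897)]
wrist 2 near,far z [(473, 0.2521), (50, 0.0476)]
wrist 3 near,far z [(60, 0.0426), (49, 0.0475)]
wrist 4 near,far z [(46, 0.0424), (50, 0.048)]
wrist 5 near,far z [(47, 0.0421), (49, 0.048)]
at [ 0.4114 -0.1035  0.1515] [ 1.7999e+02 -2.0000e-02  1.8000e+02] F [1.3 0.2 0.1] w 0.229 40.0 t 20.5
turn -0.00 then shift cm x 0.18 y -0.07 z 0.10
```

jog_arm([
  [[0,0,0],[0,0,0.1],0.1],
  [[0,0,0],[0,0,0.1],0.1],
  [[0,0,0],[0,0,0],0.1],
])

```text
time_s: 20.75
eef_pos: [0.4118, -0.1036, 0.1507]
orientation: [-180.0, 0.0, -180.0]
force: [-2.0, 1.5, 10.5]
gripper_width: 0.233
finger_force: 40.0
```

```bash
sed -i 's/<.003; o/<.003; m\&=W[...,2]<.056; o/' rk.py
python3 -c "
from rk import *
rk();rk('scene');go((.4096,-.1042,.1505,180))"
```

```text
wrist 1 near,far z [(41, 0.0473), (47, 0.0446)]
wrist 2 near,far z [(45, 0.0423), (50, 0.0476)]
wrist 3 near,far z [(49, 0.0424), (50, 0.0478)]
wrist 4 near,far z [(47, 0.0422), (50, 0.0479)]
wrist 5 near,far z [(47, 0.0425), (48, 0.0481)]
scene 1 near,far z [(2, 0.0466), (8, 0.0489)]
scene 2 near,far z [(5, 0.0417), (5, 0.0462)]
scene 3 near,far z [(3, 0.0417), (4, 0.0458)]
scene 4 near,far z [(4, 0.0426), (4, 0.047)]
scene 5 near,far z [(3, 0.0432), (3, 0.0482)]
at [ 0.4118 -0.1036  0.1507] [-1.7997e+02  4.0000e-02 -1.7999e+02] F [-2.2  1.6 11. ] w 0.232 40.0 t 20.85
turn 0.01 then shift cm x 0.22 y -0.06 z 0.02
```

Rocker 1 is on. Now rocker 2.

jog_arm([
  [[0,0,0],[0,0,-1.5],0.1],
  [[0,0,0],[0,0,-0.5],0.1],
  [[0,0,0],[0.02,-1.1,0],0.1],
  [[0,0,0],[0,-1.1,0],0.1],
  [[0,0,0],[0,0,0],0.1],
  [[0,0,0],[0,0,1],0.1],
  [[0,0,0],[0,0,0.5],0.1],
  [[0,0,0],[0,0,0.25],0.1],
  [[0,0,0],[0,0,0.15],0.1],
  [[0,0,0],[0,0,0],0.1],
])

```text
time_s: 21.68
eef_pos: [0.4109, -0.1256, 0.1509]
orientation: [180.0, -0.1, -180.0]
force: [-2.9, 1.5, 6.7]
gripper_width: 0.232
finger_force: 40.0
```

jog_arm([
  [[0,0,0],[0,0,0.05],0.1],
  [[0,0,0],[0,0,0],0.1],
])

```text
time_s: 21.85
eef_pos: [0.411, -0.1256, 0.1508]
orientation: [-180.0, -0.0, -180.0]
force: [-3.5, 0.2, 10.4]
gripper_width: 0.234
finger_force: 40.0
```

```bash
python3 -c "
from rk import *
rk();go((.4096,-.1262,.1505,180))"
```

```text
wrist 1 near,far z [(42, 0.0471), (45, 0.0427)]
wrist 2 near,far z [(44, 0.0474), (41, 0.0467)]
wrist 3 near,far z [(47, 0.0422), (51, 0.0478)]
wrist 4 near,far z [(48, 0.0424), (50, 0.0477)]
wrist 5 near,far z [(46, 0.0423), (51, 0.0476)]
at [ 0.411  -0.1256  0.1509] [-1.7998e+02 -4.0000e-02 -1.7999e+02] F [-3.2 -0.2  9.8] w 0.23 40.0 t 21.9
turn 0.01 then shift cm x 0.14 y -0.06 z 0.04
```

jog_arm([
  [[0,0,0],[0,0,-1.5],0.1],
  [[0,0,0],[0,0,-0.5],0.1],
  [[0,0,0],[0.03,-2.2,0],0.1],
  [[0,0,0],[0,-2.2,0],0.1],
  [[0,0,0],[0,0,0],0.1],
  [[0,0,0],[0,0,1],0.1],
  [[0,0,0],[0,0,0.5],0.1],
  [[0,0,0],[0,0,0.25],0.1],
  [[0,0,0],[0,0,0.15],0.1],
  [[0,0,0],[0,0,0],0.1],
])

```text
time_s: 22.73
eef_pos: [0.4106, -0.1688, 0.1512]
orientation: [180.0, -0.1, -180.0]
force: [-2.7, 0.8, 3.7]
gripper_width: 0.235
finger_force: 40.0
```

jog_arm([
  [[0,0,0],[0,0,0.05],0.1],
  [[0,0,0],[0,0,0],0.1],
])

```text
time_s: 22.9
eef_pos: [0.4107, -0.1689, 0.1511]
orientation: [180.0, -0.0, -180.0]
force: [-2.5, 1.3, 4.9]
gripper_width: 0.232
finger_force: 40.0
```

jog_arm([
  [[0,0,0],[0,0,-2],0.1],
  [[0,0,0],[0,0,-3],0.1],
  [[0,0,0],[0,0,-3],0.1],
  [[0,0,0],[0,0,-2],0.1],
  [[0,0,0],[0,0,0],0.1],
  [[0,0,0],[0,0,0],0.1],
])

```text
time_s: 23.4
eef_pos: [0.4115, -0.1694, 0.2513]
orientation: [-179.9, 0.1, -180.0]
force: [0.4, -0.1, -0.5]
gripper_width: 0.23
finger_force: 40.0
```

```bash
python3 -c "
from bl import *
from rk import *
rk();rk('top');blanks('top','t10.npz');go((.696,.0749,.252,180))"
```

```text
wrist 1 near,far z [(23, 0.0478), (23, 0.0424)]
wrist 2 near,far z [(23, 0.0477), (25, 0.0425)]
wrist 3 near,far z [(26, 0.0419), (27, 0.0477)]
wrist 4 near,far z [(23, 0.0477), (26, 0.0425)]
wrist 5 near,far z [(23, 0.0423), (26, 0.0476)]
top 1 near,far z [(0, None), (0, None)]
top 2 near,far z [(0, None), (0, None)]
top 3 near,far z [(0, None), (2, 0.0479)]
top 4 near,far z [(2, 0.0483), (4, 0.0444)]
top 5 near,far z [(3, 0.0422), (2, 0.0478)]
top plate [851.5 247.5] [45.6 96.5] 11.79 214 0.0506
top plate [479.3 134.6] [90.3 44.8] 0.96 412 0.0504
top plate [479. 211.] [91.5 44.9] 0.78 419 0.0502
at [ 0.4103 -0.1687  0.2491] [ 1.7989e+02 -1.4000e-01 -1.7999e+02] F [ 0.4  0.9 -1.5] w 0.234 40.0 t 23.55
turn 0.01 then shift cm x -28.57 y 24.36 z -0.29
```

Rockers now read on, on, off, on, off. Returning the driver.

jog_arm([
  [[0,0,0],[-2.85,2.44,-0.2],0.1],
  [[0,0,0],[-2.85,2.44,-0.2],0.1],
  [[0,0,0],[-2.85,2.44,-0.2],0.1],
  [[0,0,0],[-2.85,2.44,-0.2],0.1],
  [[0,0,0],[-2.85,2.44,-0.2],0.1],
  [[0,0,0],[-2.85,2.44,0],0.1],
  [[0,0,0],[-2.85,2.44,0],0.1],
  [[0,0,0],[-2.85,2.44,0],0.1],
  [[0,0,0],[-2.85,2.44,0],0.1],
  [[0,0,0],[-2.85,2.44,0],0.1],
])

```text
time_s: 24.38
eef_pos: [0.6965, 0.0761, 0.2581]
orientation: [180.0, -0.2, -180.0]
force: [0.0, -1.1, 0.4]
gripper_width: 0.229
finger_force: 40.0
```

jog_arm([
  [[0,0,0],[0,0,2],0.1],
  [[0,0,0],[0,0,1.5],0.1],
  [[0,0,0],[0,0,0],0.1],
  [[0,0,0],[0,0,0],0.1],
  [[0,0,0],[0,0,0],0.1],
])

```text
time_s: 24.8
eef_pos: [0.6958, 0.0742, 0.2255]
orientation: [180.0, -0.1, 180.0]
force: [-0.2, 0.5, -0.2]
gripper_width: 0.232
finger_force: 40.0
```

Run:
```python
from m import *
go((.696,.0749,.215,180))
o=[]
for n in("scene","wrist"):
    s=get_image(n); np.savez(n+"11.npz",**s); p=get_state()["eef_pos"]
    q=cv2.projectPoints(np.array([p-[0,0,.1095],[.695,.0746,.095]]),cv2.Rodrigues(s["camera_from_world"][:3,:3])[0],s["camera_from_world"][:3,3],s["K"],s["distortion"])[0].reshape(-1,2); print(n,q.round(1).tolist())
    u,v=q[0].astype(int); print(u-40,v-50); o.append(cv2.resize(s["frame"][v-50:v+50,u-40:u+40],None,fx=5,fy=5,interpolation=cv2.INTER_CUBIC))
cv2.imwrite("pics/r11.png",np.hstack(o))
```

```text
at [0.6958 0.0742 0.2255] [ 1.8000e+02 -5.0000e-02  1.7998e+02] F [-0.2  0.5 -0.2] w 0.232 40.0 t 24.8
turn -0.02 then shift cm x -0.02 y 0.07 z 1.05
scene [[302.3, 170.6], [301.9, 176.5]]
262 120
wrist [[279.0, 216.9], [279.6, 207.7]]
239 166
```

View pics/r11.png

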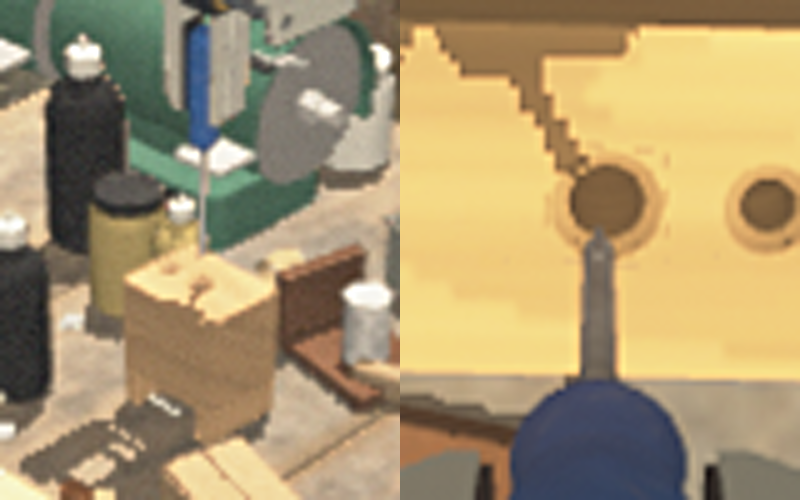

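Wrist half: hole centre (207,203), tip (198,230) in crop coordinates. Computing the offset.

Run:
```python
from m import *
im=dict(np.load("wrist11.npz")); s=dict(np.load("scene11.npz"))
print("hole",ray(im,[(239+207/5,166+203/5)],.095))
def R_(im,px):
    a=ray(im,[px],0)[0]; b=ray(im,[px],.2)[0]; return a,(b-a)/np.linalg.norm(b-a)
print("tip",[ray(im,[(239+198.5/5,166+229/5)],z).round(4).tolist() for z in(.113,.116,.119)])
W=pts(im); print(W[212:222,278].round(4).tolist())
```

```text
hole [[0.69400334 0.07526481 0.095     ]]
tip [[[0.6934, 0.0738, 0.113]], [[0.6925, 0.0738, 0.116]], [[0.6917, 0.0738, 0.119]]]
[[0.6915, 0.0732, 0.1203], [0.6914, 0.0733, 0.1231], [0.6916, 0.0733, 0.1254], [nan, nan, nan], [0.6912, 0.0733, 0.132], [0.692, 0.0733, 0.1321], [0.6921, 0.0733, 0.1341], [0.6923, 0.0733, 0.1362], [0.6928, 0.0733, 0.1371], [0.6927, 0.0733, 0.1396]]
```

jog_arm([
  [[0,0,0],[-0.15,0.15,0],0.1],
  [[0,0,0],[0,0,1],0.1],
  [[0,0,0],[0,0,1],0.1],
  [[0,0,0],[0,0,0.7],0.1],
  [[0,0,0],[0,0,0],0.1],
  [[0,0,0],[0,0,0],0.1],
])

```text
time_s: 25.4
eef_pos: [0.6969, 0.076, 0.1973]
orientation: [180.0, -0.1, 180.0]
force: [0.2, 0.4, 0.6]
gripper_width: 0.234
finger_force: 40.0
```

jog_arm([
  [[0,0,0],[0,0,1],0.1],
  [[0,0,0],[0,0,1],0.1],
  [[0,0,0],[0,0,1],0.1],
  [[0,0,0],[0,0,0],0.1],
])

```text
time_s: 25.73
eef_pos: [0.696, 0.0761, 0.1652]
orientation: [180.0, -0.3, 180.0]
force: [-0.0, 0.4, -1.1]
gripper_width: 0.232
finger_force: 40.0
```

jog_arm([
  [[0,0,0],[0,0,1],0.1],
  [[0,0,0],[0,0,1],0.1],
  [[0,0,0],[0,0,1],0.1],
  [[0,0,0],[0,0,0.5],0.1],
  [[0,0,0],[0,0,0.2],0.1],
  [[0,0,0],[0,0,0],0.1],
  [[0,0,0],[0,0,0],0.1],
])

```text
time_s: 26.32
eef_pos: [0.6978, 0.076, 0.1318]
orientation: [-180.0, 0.0, 180.0]
force: [0.7, 0.0, -0.5]
gripper_width: 0.229
finger_force: 40.0
```

jog_arm([
  [[0,0,0],[0,0,0.2],0.1],
  [[0,0,0],[0,0,0.1],0.1],
  [[0,0,0],[0,0,0.1],0.1],
  [[0,0,0],[0,0,0],0.1],
  [[0,0,0],[0,0,0],0.1],
])

```text
time_s: 26.73
eef_pos: [0.6976, 0.076, 0.1277]
orientation: [180.0, 0.0, 180.0]
force: [0.5, 0.4, 0.4]
gripper_width: 0.235
finger_force: 40.0
```

jog_arm([
  [[0,0,0],[0,0,0.1],0.1],
  [[0,0,0],[0,0,0],0.5],
  [[0,0,0],[0,0,0],0.5],
  [[0,0,0],[0,0,0],0.5],
  [[0,0,0],[0,0,0],0.5],
  [[0,0,0],[0,0,0],0.5],
  [[0,0,0],[0,0,-1],0.5],
  [[0,0,0],[0,0,-3],0.5],
  [[0,0,0],[0,0,-4],0.5],
  [[0,0,0],[0,0,-4],0.5],
])

```text
time_s: 27.57
eef_pos: [0.6968, 0.0761, 0.2477]
orientation: [180.0, -0.1, 180.0]
force: [1.3, -0.4, 0.4]
gripper_width: 0.503
finger_force: 0.0
```

jog_arm([
  [[0,0,0],[0,0,-4],0.5],
  [[0,0,0],[0,0,-1],0.5],
  [[0,0,0],[0,0,0],0.5],
  [[0,0,0],[0,0,0],0.5],
])

```text
time_s: 27.9
eef_pos: [0.6976, 0.076, 0.2972]
orientation: [-180.0, 0.1, 180.0]
force: [0.0, 0.2, -1.5]
gripper_width: 0.501
finger_force: 0.0
```

Run:
```python
from bl import *
blanks("top","t12.npz"); blanks("wrist","w12.npz")
im=dict(np.load("w12.npz")); W=pts(im); fr=im["frame"].astype(int)
m=(fr[...,0]>fr[...,2]+40)&(W[...,2]>.1)&(np.hypot(W[...,0]-.692,W[...,1]-.076)<.04)
P=W[m]; h=P[P[:,2]>.165]; print(len(P),len(h),h.mean(0).round(4),h.min(0).round(4),h.max(0).round(4))
# bar
im=dict(np.load("t12.npz")); W=pts(im); k,l,st,c=cv2.connectedComponentsWithStats((abs(W[...,2]-.030)<.004).astype(np.uint8))
for i in range(1,k):
    if st[i,4]>600:
        r=rect(W,l==i); 
        if min(r[1])<45: print("bar",r)
go((.352,.318,.26,180))
```

```text
top plate [ 400.  -158.7] [89.5 46.4] 90.0 177 0.0479
357 357 [0.6953 0.0756 0.1747] [0.6866 0.0658 0.1689] [0.704  0.0844 0.177 ]
at [0.6966 0.076  0.2941] [179.99  -0.24 180.  ] F [ 0.5 -0.4 -0.4] w 0.496 0.0 t 28.0
turn -0.00 then shift cm x 34.46 y 24.20 z 3.41
```

Driver is back, with its top at z 0.177 as before. Next I'll check clearances for the bar.

Run:
```python
from m import *
A=np.vstack([pts(dict(np.load(f))).reshape(-1,3) for f in("t6.npz","top0.npz","w7.npz" if 0 else "scene9.npz")]); A=A[~np.isnan(A[:,0])]
C=np.array([.3535,.3195]); t=np.radians(57); U=np.array([np.cos(t),np.sin(t)]); V=np.array([np.sin(t),-np.cos(t)])
d=A[:,:2]-C; a,b=d@U,d@V
m=(abs(a)<.06)&(abs(b)<.115)&(A[:,2]>.04)&(A[:,2]<.2); print("body zone",m.sum(),A[m][:,2].max() if m.any() else 0,A[m][::max(1,m.sum()//8)].round(3).tolist())
m=(abs(a)<.17)&(abs(b)<.03)&(A[:,2]>.036)&(A[:,2]<.2); print("over bar",m.sum(),A[m][::max(1,m.sum()//8)].round(3).tolist())
m=(A[:,0]>.2)&(A[:,0]<.62)&(A[:,1]>-.05)&(A[:,1]<.5)&(A[:,2]>.085)&(A[:,2]<.24)
B=A[m]; g={}
for p in B:
    k=(round(p[0]/.04)*.04,round(p[1]/.04)*.04); g[k]=max(g.get(k,0),p[2])
print({(round(k[0],2),round(k[1],2)):round(float(v),3) for k,v in g.items()})
```

```text
body zone 100 0.0802476686149316 [[0.451, 0.263, 0.062], [0.454, 0.269, 0.076], [0.452, 0.282, 0.077], [0.449, 0.274, 0.057], [0.45, 0.275, 0.075], [0.448, 0.263, 0.074], [0.448, 0.272, 0.058], [0.454, 0.264, 0.051], [0.451, 0.262, 0.042]]
over bar 12 [[0.395, 0.411, 0.036], [0.368, 0.346, 0.037], [0.423, 0.41, 0.037], [0.421, 0.433, 0.036], [0.409, 0.414, 0.036], [0.405, 0.421, 0.036], [0.356, 0.32, 0.037], [0.347, 0.311, 0.036], [0.296, 0.215, 0.037], [0.301, 0.248, 0.037], [0.29, 0.214, 0.037], [0.28, 0.202, 0.036]]
{(0.6, 0.36): 0.094, (0.6, 0.32): 0.095, (0.6, 0.4): 0.096, (0.56, 0.36): 0.095, (0.56, 0.32): 0.091, (0.56, 0.4): 0.09, (0.52, 0.44): 0.152, (0.52, 0.4): 0.151, (0.48, 0.4): 0.152, (0.48, 0.44): 0.151, (0.2, 0.44): 0.12, (0.6, 0.16): 0.135, (0.6, 0.2): 0.132}
```

jog_arm([
  [[0,0,0],[3.13,2.2,0.3],0.6],
  [[0,0,0],[3.13,2.2,0.3],0.6],
  [[0,0,0],[3.13,2.2,0.3],0.6],
  [[0,0,0],[3.13,2.2,0.3],0.6],
  [[0,0,0],[3.13,2.2,0.3],0.6],
  [[0,0,0],[3.13,2.2,0.3],0.6],
  [[0,0,0],[3.13,2.2,0.3],0.6],
  [[0,0,0],[3.13,2.2,0.3],0.6],
  [[0,0,0],[3.13,2.2,0.3],0.6],
  [[0,0,0],[3.13,2.2,0.3],0.6],
])

```text
time_s: 28.83
eef_pos: [0.3817, 0.2961, 0.2642]
orientation: [-179.9, -0.2, 180.0]
force: [1.7, 0.9, -0.3]
gripper_width: 0.595
finger_force: 0.0
```

jog_arm([
  [[0,0,0],[3.13,2.2,0.3],0.6],
  [[0,0,7.1],[0,0,0],0.6],
  [[0,0,7.1],[0,0,0],0.6],
  [[0,0,7.1],[0,0,0],0.6],
  [[0,0,7.1],[0,0,0],0.6],
  [[0,0,7.1],[0,0,0],0.6],
  [[0,0,7.1],[0,0,0],0.6],
  [[0,0,7.1],[0,0,0],0.6],
  [[0,0,7.1],[0,0,0],0.6],
  [[0,0,7.1],[0,0,0],0.6],
])

```text
time_s: 29.67
eef_pos: [0.352, 0.3173, 0.2613]
orientation: [-179.7, 0.0, 115.7]
force: [-0.0, -0.6, -0.8]
gripper_width: 0.599
finger_force: 0.0
```

jog_arm([
  [[0,0,7.1],[0,0,0],0.6],
  [[0,0,7.1],[0,0,0],0.6],
  [[0,0,7.1],[0,0,0],0.6],
  [[0,0,7.1],[0,0,0],0.6],
  [[0,0,7.1],[0,0,0],0.6],
  [[0,0,7.1],[0,0,0],0.6],
  [[0,0,7.1],[0,0,0],0.6],
  [[0,0,2.3],[0,0,0],0.6],
  [[0,0,0],[0,0,0],0.6],
  [[0,0,0],[0,0,0],0.6],
])

```text
time_s: 30.5
eef_pos: [0.3524, 0.3175, 0.2619]
orientation: [-179.9, 0.2, 64.2]
force: [0.3, -0.7, -0.3]
gripper_width: 0.602
finger_force: 0.0
```

Run:
```python
from bl import *
blanks("top","t13.npz"); blanks("wrist","w13.npz")
C=np.array([.3535,.3195]); t=np.radians(57); U=np.array([np.cos(t),np.sin(t)]); V=np.array([np.sin(t),-np.cos(t)])
for f in("t13.npz","w13.npz"):
    im=dict(np.load(f)); W=pts(im); d=W[...,:2]-C; a,b=d@U,d@V
    m=(abs(W[...,2]-.030)<.004)&(abs(a)<.2)&(abs(b)<.05); m=cv2.morphologyEx(m.astype(np.uint8),cv2.MORPH_OPEN,np.ones((3,3)))>0
    print(f,rect(W,m),m.sum(),"a",a[m].min().round(4),a[m].max().round(4))
    for lo in np.arange(-.15,.15,.05):
        q=m&(a>lo)&(a<lo+.05)
        if q.sum()>20: print("  a",lo.round(2),"b",b[q].min().round(4),b[q].max().round(4))
go((.3535,.3195,.015,57))
```

```text
top plate [851.3 249. ] [38.3 96.6] 7.57 216 0.0509
top plate [479.3 134.5] [90.7 44.8] 0.94 399 0.0502
top plate [478.6 210.5] [91.4 45.2] 0.71 409 0.0499
wrist plate [476.9 210.3] [90.1 45.9] 1.26 3116 0.0505
wrist plate [478.5 134.5] [90.7 46.9] 1.04 2633 0.0505
t13.npz ((325.78363037109375, 276.5589904785156), (198.93426513671875, 30.082002639770508), 56.97686767578125) 436 a -0.1506 0.0484
  a -0.15 b -0.0146 0.0136
  a -0.1 b -0.0149 0.0152
  a -0.05 b -0.0149 0.0147
  a 0.0 b -0.0141 0.0145
w13.npz ((352.08880615234375, 316.5766296386719), (299.60394287109375, 30.16014289855957), 57.070045471191406) 6900 a -0.153 0.1466
  a -0.15 b -0.0145 0.0156
  a -0.1 b -0.0145 0.0155
  a -0.05 b -0.0145 0.0155
  a 0.0 b -0.0146 0.0154
  a 0.05 b -0.0148 0.0153
  a 0.1 b -0.0148 0.0153
at [0.3528 0.3177 0.2626] [-1.7993e+02  1.0000e-01  6.4180e+01] F [-1.   0.1 -0.2] w 0.601 0.0 t 30.6
turn 7.18 then shift cm x 0.19 y -0.03 z 24.76
```

jog_arm([
  [[0,0,7.1],[0,0,0],0.6],
  [[0,0,0],[-0.08,0,4],0.6],
  [[0,0,0],[0,0,4],0.6],
  [[0,0,0],[0,0,4],0.6],
  [[0,0,0],[0,0,4],0.6],
  [[0,0,0],[0,0,4],0.6],
  [[0,0,0],[0,0,3],0.6],
  [[0,0,0],[0,0,1.5],0.6],
  [[0,0,0],[0,0,0],0.6],
  [[0,0,0],[0,0,0],0.6],
])

```text
time_s: 31.43
eef_pos: [0.3522, 0.317, 0.018]
orientation: [-179.9, 0.1, 57.0]
force: [0.4, 0.0, 0.6]
gripper_width: 0.602
finger_force: 0.0
```

jog_arm([
  [[0,0,0],[0,0,0.1],0.2],
  [[0,0,0],[0,0,0],0.2],
  [[0,0,0],[0,0,0],0.2],
  [[0,0,0],[0,0,0],0.2],
  [[0,0,0],[0,0,0],0.2],
  [[0,0,0],[0,0,0],0.2],
  [[0,0,0],[0,0,0],0.2],
], force=50)

```text
time_s: 32.02
eef_pos: [0.3533, 0.3177, 0.0186]
orientation: [180.0, -0.1, 57.0]
force: [-1.3, 0.7, 7.3]
gripper_width: 0.321
finger_force: 50.0
```

Run:
```python
from h import *
go((.3522,.317,.22,57.1),(.4803,.1337,.22,91.0),(.4803,.1337,.085,91.0))
```

```text
at [0.3533 0.3177 0.0186] [ 1.7996e+02 -9.0000e-02  5.7000e+01] F [-1.3  0.7  7.3] w 0.321 50.0 t 32.02
turn -0.10 then shift cm x -0.12 y -0.05 z -20.14
turn -33.90 then shift cm x -18.55 y 12.49 z -0.00
turn -0.00 then shift cm x 0.00 y 0.00 z 13.50
```

jog_arm([
  [[0,0,0],[0,0,-2],0.2],
  [[0,0,0],[0,0,-3.5],0.2],
  [[0,0,0],[0,0,-3.5],0.2],
  [[0,0,0],[0,0,-3.5],0.2],
  [[0,0,0],[0,0,-3.5],0.2],
  [[0,0,0],[0,0,-3.5],0.2],
  [[0,0,0],[0,0,-0.7],0.2],
  [[0,0,0],[0,0,0],0.2],
])

```text
time_s: 32.68
eef_pos: [0.3541, 0.318, 0.2221]
orientation: [179.8, -0.3, 57.0]
force: [-0.1, -0.6, -3.7]
gripper_width: 0.322
finger_force: 50.0
```

jog_arm([
  [[0,0,-4],[0,0,0],0.2],
  [[0,0,-5],[0,0,0],0.2],
  [[0,0,-5],[0,0,0],0.2],
  [[0,0,-5],[0,0,0],0.2],
  [[0,0,-5],[0,0,0],0.2],
  [[0,0,-5],[0,0,0],0.2],
  [[0,0,-5],[0,0,0],0.2],
  [[0,0,0],[0,0,0],0.2],
])

```text
time_s: 33.35
eef_pos: [0.3514, 0.3165, 0.2169]
orientation: [-179.7, 0.1, 91.2]
force: [-0.7, 0.4, -2.3]
gripper_width: 0.319
finger_force: 50.0
```

jog_arm([
  [[0,0,0],[-2,1.35,0],0.2],
  [[0,0,0],[-2.5,1.7,0],0.2],
  [[0,0,0],[-3,2,0],0.2],
  [[0,0,0],[-3,2,0],0.2],
  [[0,0,0],[-3,2,0],0.2],
  [[0,0,0],[-3,2,0],0.2],
  [[0,0,0],[-2,1.4,0],0.2],
  [[0,0,0],[0,0,2],0.2],
  [[0,0,0],[0,0,2],0.2],
  [[0,0,0],[0,0,2],0.2],
])

```text
time_s: 34.18
eef_pos: [0.4798, 0.1336, 0.1572]
orientation: [-179.9, 0.0, 90.7]
force: [0.3, 0.7, -3.8]
gripper_width: 0.317
finger_force: 50.0
```

jog_arm([
  [[0,0,0],[0,0,2],0.2],
  [[0,0,0],[0,0,1.5],0.2],
  [[0,0,0],[0,0,0],0.2],
  [[0,0,0],[0,0,0],0.2],
  [[0,0,0],[0,0,0],0.2],
])

```text
time_s: 34.6
eef_pos: [0.4806, 0.1346, 0.1247]
orientation: [-180.0, 0.0, 90.9]
force: [0.1, 0.5, -2.5]
gripper_width: 0.32
finger_force: 50.0
```

Run:
```python
from m import *
go((.4803,.1337,.069,91.0))
F=np.array([.4800,.1337]); a=np.radians(1.0); X=np.array([np.cos(a),np.sin(a)]); Y=np.array([-np.sin(a),np.cos(a)])
for n in("wrist","top","scene"):
    im=get_image(n); np.savez(n+"14.npz",**im); W=pts(im); d=W[...,:2]-F; x,y=d@X,d@Y
    b=(abs(x)<.03)&(abs(y)<.17)&(W[...,2]>.1)&(W[...,2]<.16)
    zz=np.nanmedian(W[b][:,2]); m=b&(abs(W[...,2]-zz)<.006); print(n,m.sum(),"z",zz.round(4))
    if m.sum()<30: continue
    print("  y ext",y[m].min().round(4),y[m].max().round(4))
    for lo in np.arange(-.16,.16,.04):
        q=m&(y>lo)&(y<lo+.04)
        if q.sum()>15: print("  y",lo.round(2),"x",x[q].min().round(4),x[q].max().round(4),q.sum())
    # posts
    for s in(1,-1):
        q=(abs(W[...,2]-.076)<.004)&(abs(y-s*.139)<.02)&(abs(x)<.06)
        if q.sum()>8: print("  post",s,q.sum(),"x",x[q].min().round(4),x[q].max().round(4),"y",y[q].min().round(4),y[q].max().round(4))
```

```text
at [0.4806 0.1346 0.1247] [-179.98    0.     90.94] F [ 0.1  0.5 -2.5] w 0.32 50.0 t 34.6
turn -0.06 then shift cm x -0.09 y -0.03 z 5.57
wrist 26533 z 0.1363
  y ext -0.0735 0.1214
  y -0.08 x -0.0151 0.0147 2254
  y -0.04 x -0.0151 0.015 2750
  y 0.0 x -0.0296 0.0298 6135
  y 0.04 x -0.0151 0.0151 6792
  y 0.08 x -0.0153 0.015 8402
  y 0.12 x -0.0148 0.0146 200
  post 1 685 x -0.0309 0.0313 y 0.1284 0.1377
  post -1 311 x -0.0314 0.0303 y -0.1383 -0.1271
top 511 z 0.1365
  y ext -0.1497 0.1508
  y -0.16 x -0.0134 0.0164 104
  y -0.12 x -0.0136 0.0169 145
  y -0.08 x -0.0137 0.0167 71
  y 0.04 x -0.0134 0.0166 108
  y 0.08 x -0.0135 0.0159 23
  y 0.12 x -0.014 0.0158 57
  post -1 22 x -0.031 -0.0182 y -0.1476 -0.1283
scene 491 z 0.1346
  y ext -0.1525 0.1506
  y -0.16 x -0.0184 0.0177 99
  y -0.12 x -0.0163 0.0146 102
  y -0.08 x -0.0165 0.0155 101
  y -0.04 x -0.0299 0.0291 121
  y 0.0 x -0.0293 0.0168 31
  y 0.04 x -0.0166 0.0142 32
  post 1 18 x -0.0322 -0.0217 y 0.1243 0.1513
  post -1 44 x -0.0336 0.0274 y -0.1509 -0.1301
```

The bar is centred over the notches within 0.5 mm. Lowering it about 5 cm.

jog_arm([
  [[0,0,0],[0,0,1],0.2],
  [[0,0,0],[0,0,1],0.2],
  [[0,0,0],[0,0,0.8],0.2],
  [[0,0,0],[0,0,0.4],0.2],
  [[0,0,0],[0,0,0],0.2],
  [[0,0,0],[0,0,0],0.2],
])

```text
time_s: 35.25
eef_pos: [0.4802, 0.1345, 0.0921]
orientation: [-179.9, 0.0, 91.0]
force: [-0.6, 0.3, -2.2]
gripper_width: 0.317
finger_force: 50.0
```

jog_arm([
  [[0,0,0],[0,0,0.5],0.2],
  [[0,0,0],[0,0,0.5],0.2],
  [[0,0,0],[0,0,0.4],0.2],
  [[0,0,0],[0,0,0.2],0.2],
  [[0,0,0],[0,0,0.1],0.2],
  [[0,0,0],[0,0,0],0.2],
  [[0,0,0],[0,0,0],0.2],
])

```text
time_s: 35.83
eef_pos: [0.4806, 0.1346, 0.0757]
orientation: [180.0, -0.0, 91.0]
force: [0.2, -0.3, -2.1]
gripper_width: 0.317
finger_force: 50.0
```

```bash
cat > fin.py <<'E'
from m import *
def bar():
    F=np.array([.4800,.1337]); a=np.radians(1.0); X=np.array([np.cos(a),np.sin(a)]); Y=np.array([-np.sin(a),np.cos(a)])
    for n in("wrist","top"):
        im=get_image(n); np.savez(n+"15.npz",**im); W=pts(im); d=W[...,:2]-F; x,y=d@X,d@Y
        m=(abs(x)<.02)&(abs(y)<.17)&(abs(W[...,2]-.086)<.008); print(n,m.sum(),"y",y[m].min().round(4),y[m].max().round(4))
        for lo in np.arange(-.16,.16,.04):
            q=m&(y>lo)&(y<lo+.04)
            if q.sum()>15: print("  y",lo.round(2),"x",x[q].min().round(4),x[q].max().round(4),"z",np.median(W[q][:,2]).round(4),q.sum())
E
python3 -c "
from fin import *
bar();go((.4803,.1337,.069,91.0))"
```

```text
wrist 26192 y -0.0736 0.1212
  y -0.08 x -0.015 0.0147 z 0.0875 2256
  y -0.04 x -0.0151 0.0152 z 0.0874 2754
  y 0.0 x -0.02 0.02 z 0.0874 5777
  y 0.04 x -0.0152 0.015 z 0.0873 6792
  y 0.08 x -0.0153 0.0149 z 0.0871 8407
  y 0.12 x -0.015 0.0144 z 0.0869 206
top 480 y -0.1496 0.1499
  y -0.16 x -0.0196 0.0193 z 0.0876 100
  y -0.12 x -0.0138 0.0159 z 0.0873 132
  y -0.08 x -0.0133 0.0172 z 0.0877 67
  y 0.04 x -0.0139 0.0161 z 0.0872 110
  y 0.12 x -0.0144 0.016 z 0.0866 53
at [0.4807 0.1345 0.0758] [179.98   0.    91.  ] F [-0.   0.4 -1.3] w 0.32 50.0 t 35.93
turn -0.00 then shift cm x -0.08 y -0.04 z 0.68
```

jog_arm([
  [[0,0,0],[0,0,0.1],0.2],
  [[0,0,0],[0,0,0.03],0.2],
  [[0,0,0],[0,0,0],0.2],
  [[0,0,0],[0,0,0],0.45],
  [[0,0,0],[0,0,0],0.6],
  [[0,0,0],[0,0,0],0.6],
  [[0,0,0],[0,0,0],0.6],
  [[0,0,0],[0,0,0],0.6],
  [[0,0,0],[0,0,0],0.6],
  [[0,0,0],[0,0,0],0.6],
])

```text
time_s: 36.77
eef_pos: [0.4806, 0.1345, 0.0744]
orientation: [-180.0, 0.0, 91.0]
force: [0.2, 0.5, -0.0]
gripper_width: 0.602
finger_force: 0.0
```

jog_arm([
  [[0,0,0],[0,0,-1],0.6],
  [[0,0,0],[0,0,-3],0.6],
  [[0,0,0],[0,0,-4],0.6],
  [[0,0,0],[0,0,-4],0.6],
  [[0,0,0],[0,0,-4],0.6],
  [[0,0,0],[0,0,-4],0.6],
  [[0,0,0],[0,0,-4],0.6],
  [[0,0,0],[-3,2,0],0.6],
  [[0,0,0],[-3,2,0],0.6],
  [[0,0,0],[0,0,0],0.6],
])

```text
time_s: 37.6
eef_pos: [0.5245, 0.071, 0.3157]
orientation: [179.8, 0.2, 90.8]
force: [-0.3, -0.2, -0.7]
gripper_width: 0.6
finger_force: 0.0
```

jog_arm([
  [[0,0,0],[-3,2,0],0.6],
  [[0,0,0],[-3,2,0],0.6],
  [[0,0,0],[-3,2,0],0.6],
  [[0,0,0],[0,0,0],0.6],
  [[0,0,0],[0,0,0],0.6],
  [[0,0,0],[0,0,0],0.6],
])

```text
time_s: 38.1
eef_pos: [0.5826, -0.0133, 0.3143]
orientation: [-179.9, -0.0, 91.0]
force: [0.3, 0.3, -0.8]
gripper_width: 0.599
finger_force: 0.0
```

Run:
```python
from fin import *
from rk import *
bar(); rk("top"); rk("scene","s16.npz"); go((.4803,.1337,.069,91.0))
s=dict(np.load("s16.npz")); cv2.imwrite("pics/s16.png",cv2.resize(s["frame"][110:320,130:410],None,fx=2.8,fy=2.8,interpolation=cv2.INTER_CUBIC))
W=pts(dict(np.load("top15.npz"))); F=np.array([.48,.1337]); a=np.radians(1); d=W[...,:2]-F; x=d@[np.cos(a),np.sin(a)]; y=d@[-np.sin(a),np.cos(a)]
for c in(.076,0,-.076):
    q=(abs(W[...,2]-.05)<.004)&(abs(y-c)<.036)&(abs(x)<.07); print("blank st",c,q.sum(),x[q].min() if q.any() else 0,x[q].max() if q.any() else 0,y[q].min() if q.any() else 0,y[q].max() if q.any() else 0)
```

```text
wrist 5542 y -0.1506 0.0375
  y -0.16 x -0.0148 0.0158 z 0.0863 753
  y -0.12 x -0.0147 0.0157 z 0.0861 1097
  y -0.08 x -0.0153 0.0155 z 0.086 1157
  y -0.04 x -0.0147 0.0153 z 0.086 1253
  y 0.0 x -0.0154 0.016 z 0.086 1282
top 532 y -0.0096 0.1509
  y 0.0 x -0.0135 0.0168 z 0.0863 136
  y 0.04 x -0.0136 0.0175 z 0.0868 140
  y 0.08 x -0.0135 0.017 z 0.0862 135
  y 0.12 x -0.0184 0.017 z 0.0863 107
top 1 near,far z [(2, 0.0445), (2, 0.0416)]
top 2 near,far z [(3, 0.0472), (3, 0.0427)]
top 3 near,far z [(4, 0.0412), (3, 0.0489)]
top 4 near,far z [(2, 0.0484), (2, 0.0427)]
top 5 near,far z [(3, 0.0394), (2, 0.0465)]
scene 1 near,far z [(2, 0.0481), (3, 0.0432)]
scene 2 near,far z [(3, 0.0473), (5, 0.0403)]
scene 3 near,far z [(2, 0.0402), (3, 0.0455)]
scene 4 near,far z [(2, 0.0467), (5, 0.0419)]
scene 5 near,far z [(4, 0.0428), (4, 0.0458)]
at [ 0.5826 -0.0125  0.3149] [179.97  -0.    91.09] F [ 0.2 -0.   0.1] w 0.602 0.0 t 38.3
turn 0.09 then shift cm x 14.79 y -9.97 z 24.59
blank st 0.076 228 -0.04538609603910178 0.04530892270522263 0.05454605603801793 0.10009502096963466
blank st 0 96 -0.04331368146793393 0.04438505056032043 -0.013764416548887017 0.023190216729950596
blank st -0.076 0 0 0 0 0
```

View pics/s16.png

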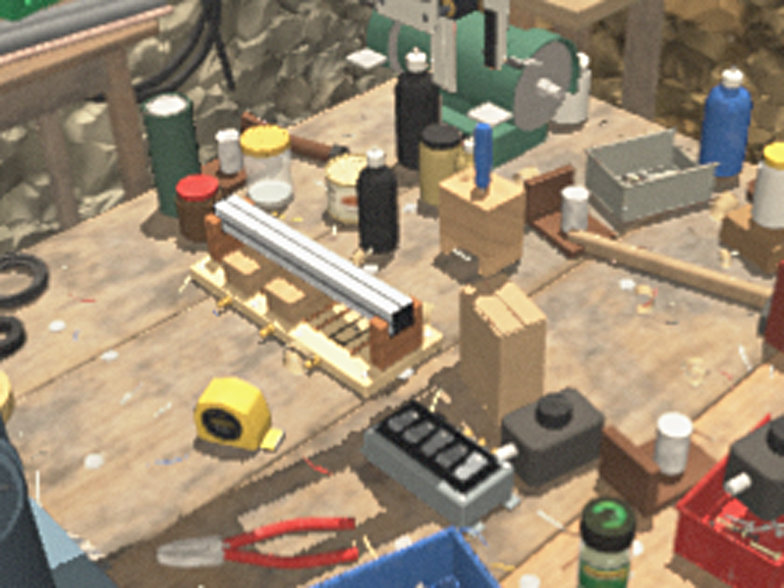

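The picture shows the bar seated in both notches (215,205 to 400,315), two blanks beneath it at stations 1 and 2, the driver in the rack (483,155), and the jar (440,150) untouched. Handing in.

```bash
python3 -c "
from plant import sign_off
print(sign_off())"
```

```text
the job is handed in; nothing more can be done
None
```

The job is handed in: both blanks (only two were there) lie over stations 1 and 2, rockers 1, 2 and 4 are on with 3 and 5 off, the screwdriver is back in its hole, the bar rests in both notches, and the jar was not touched; no verdict was returned.

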